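# Stand a sealed specimen canister loaded end down in its reclined rest

### The job

A sealed specimen canister has come in and its two ends look alike: find out by lifting it which end holds the load, and stand it loaded end down in the white reclined rest, leaning back on the low rail, so that it stays there by itself when you let go. Then swing the blue keeper fully shut across the front so that it cannot be knocked out. Do not drop the canister or let it topple, and leave everything else on the bench where it stands.

Things in the scene. Friction and masses are not known exactly. Their poses are not given: they have to be found in the camera images.
- canister: Sealed specimen canister, 170 mm long, about 0.4 kg, lying loose. Origin at its very middle; x runs along it. Its ends look alike: grey 8-sided caps 54 mm across flats (58 corners), 28 mm long; between them a round white barrel, 44 mm diameter, -57 to +57 mm. It lies on a flat, axis 27 mm up. The load is held inside one end, unseen, not tied to the sign of x: centre of mass about 33 mm off the middle.
- rest_stand: Fixed stand of white sheet metal on a grey base plate that reaches 42 mm in front of its origin, 93 mm behind and 46 mm to each side. Origin on the worktop, z up, x level towards the back. It carries the reclined cradle rest and the keeper.
- rest: Cradle, reclined 27 degrees. Origin: middle of the flat seat, 36 mm above the worktop. z: line of the standing canister's axis, up and back; x: back and down; y: level, left from the front. Back rail: flat face at x = +27.5 mm; cheeks: inside faces at y = +-31 mm, 4 mm thick; both 50 mm high along z. Front (-x) open. The canister's lower cap stands on the seat between the cheeks, leaning on the rail.
- rest_middle (a point): Where the canister's middle is when it stands in the rest: 85 mm up the cradle's z axis (within 2 mm, as it slides down onto the seat and leans on the rail; both are smooth). With its loaded end down it stays there by itself; with the loaded end up it tips over backwards across the low rail.
- keeper (a joint): Hinge of the keeper, a flat blue arm (11 mm high, 5 thick) on the cradle's left front edge, in rad: 0 = shut, square across the open front, at its stop; it opens to the front and left, up to 2.0, starts at 1.2 to 1.9 and stays where it is left; about 0.6 N at its pin moves it. Shut, it clears the canister by some 10 mm.
- keeper_pin (a point): Thumb pin at the free end of the keeper: a blue round pin along the cradle's z axis, 12 mm diameter, 26 mm long; this point lies on its axis, 13.5 mm below its top and 6 mm above the middle of the arm's height.
- keeper_hinge (a point): Point on the keeper's hinge axis, level along the cradle's z with keeper_pin; the axis is parallel to that z and the pin goes round it at 74 mm. Shut, the pin lies from here towards -y of rest; open by 1.57 rad, towards its -x.
- stain_a: Bystander: dropper bottle of violet stain with a white cap, 34 mm across, 89 mm tall, origin under its middle.
- stain_b: Bystander: dropper bottle of red stain with a red cap, 34 mm across, 89 mm tall, origin under its middle.
- coplin_jar: Bystander: clear staining jar, 64 mm across, 86 mm tall, origin under its middle.
- bench_timer: Bystander: white digital timer, 38 x 66 x 63 mm, origin under its middle.
- oil_bottle: Bystander: brown oil bottle with a black cap, 34 mm across, 70 mm tall, origin under its middle.
- specimen_jar: Bystander: clear jar with a white lid, 43 mm across, 48 mm tall, origin under its middle.
- marker_red: Bystander: red marker pen lying on the worktop, 132 mm long, 15 mm thick, origin under its middle.
Things that resemble listed ones, but are neither listed nor needed, are in the scene too. Leave any red look-alike of the canister alone.

How it is judged:
By the outcome, as a careful person would: the job done as asked, in the order asked, and still so for the second after the job is handed in, with the robot touching nothing.
It also fails if it takes over 72 s, if anything falls off the work surface, if the arm or the gripper's body presses on something with over 40 N, if the wrist force passes 120 N, or if a joint passes its speed limit or range.

### The arm

A 6-joint arm with a two-finger parallel gripper is mounted at the origin on a cart in front of the work surface, level with it; the furniture and walls round the work are solid. World frame = base frame: x ahead of the robot, y to its left, z up, the work surface at z = 0. Lengths are in m, angles in rad, forces in N, time in s.
With the tool pointing down it reaches from about 0.425 to 1.125 m from the base axis. Payload 14.9 kg.
Tool frame: the origin (TCP) lies at the very end of the fingers, on their centre line; the grasp point (between the pads) lies 19 mm behind it; z points along the fingers, x is the direction in which the jaws open and shut, and the axes are right-handed (so a half turn about z gives the same grasp; the last joint's range is limited). The gripper opens to 91 mm and grips with 3 to 60 N. Pads are 32 mm wide; open, the fingers measure 118 mm over their backs; the gripper's body (76 mm by 178 mm) begins 60 mm behind the grasp point.
Start: joints at [-1.189, 0.379, 1.734, -0, 1.028, -0.033], TCP at [0.282, -0.641, 0.214] pointing down, gripper open.
Joint ranges: [-2.77, 2.77], [-0.74, 2.19], [0, 2.66], [-1.06, 4.2], [0.31, 2.87], [-3.08, 3.08]. Speed limits (rad/s): [1.89, 1.89, 2.39, 3.14, 3.14, 3.14].

### API

Orientations are given as a unit quaternion [x, y, z, w].
In Python, from rig import env gives the robot as it stands. The module is installed in compiled form; this text tells all that it offers.
- The arm moves only by the tool carry_out, never from a script. Its argument "motion" is a list of rows, each an object with "linear": the shift along the tool's x, y, z scaled (see below), a list of three; "twist": the turn about the tool's z scaled (see below); "jaw": the opening, from 0 (shut) to 1 (fully open). In form: [{"linear": [x, y, z], "twist": twist, "jaw": jaw}, ...]. A call has 1 to 12 rows; each row shifts and turns the commanded pose from where the row before left it, along the tool's axes as they then stand; what a row does not reach is not made up. The controller multiplies each number of a shift by 25 mm and each number of a turn by 5 degrees. A row lasts 1/12 s, in which the tool goes at most 41.7 mm and 7.16 degrees, less where a joint would pass 70% of its speed; a pose out of reach is approached as far as the arm can. A call with a number of a shift or a turn outside -1 to 1 is refused whole. A call with a gripper value outside its range is refused whole. The fingers move at their own pace and stop on an object; "grip_force" is the grip in N (left out, the last holds). Time passes only in rows, so rows that do not move let the fingers close. It gives the time, the measured TCP pose, the force and the opening at its end, in the units of the state.
- env.observe(): the state, without advancing time (a new reading comes with each control period).
- env.grab_frame(name): name is "scene" or "side" or "wrist"; returns a dict with "frame" (420x560x3 uint8, red, green, blue), "camera_matrix" (3x3 intrinsics, pixels), "k1" (the pictures are not rectified: a ray, as slopes to the right and down, at radius r is drawn at 1 + k1 r^2 times it, then the intrinsics apply), "rvec" (rotation vector, rad) and "tvec" (3), from world to camera coordinates, as OpenCV has them; the wrist camera has in their place "mount" (4x4, takes a point from camera to tool coordinates, whose origin is the TCP and whose axes are the tool frame's). Camera axes: x right, y down, z forward; pixel columns grow to the right and rows downward; lengths in m; the calibration is good to about 2 mm. A picture is of the moment at which its call begins: read the wrist's pose just before it. There is no depth.
- env.finish_job(): hands the job in, once; it reports no verdict.
The state is a dict: "t": time; "qpos": joint angles; "joint_velocities": joint speeds; "tau": joint torques, N m; "position": TCP position; "eef_rot": TCP orientation; "wrist_force": force on the tool from outside, world axes, zero at the start; "ft_torque": the same for the moment, N m; "grip_width": opening from 0.0 (shut) to 1.0 (fully open).
Only numpy, scipy, OpenCV 4.12 (cv2) and the standard library are available. Lean on these libraries where they do the work, as an engineer would, in place of code of your own. Each camera call takes 0.05 s, during which the arm holds its last target. There are 200 camera calls.

## Working session

There is one attempt and no reset: what is moved stays moved. The work goes in short steps, Python scripts to look and compute and a tool call to move; the robot and the scene stay as the last step left them, time stands still between calls to the robot, and variables do not carry over. Pictures are saved under pics/ and viewed, about 8 in all and at most 12, crops included, and the job is handed in when it is done.

Besides the shell and the picture viewer there is one more tool, called after "Request:" in YAML: its name, and indented under it one key for each argument. carry_out: Moves the arm, as the interface text tells. Its arguments: {"type":"object","properties":{"motion":{"type":"array","items":{"type":"object","properties":{"linear":{"type":"array","items":{"type":"number"}},"twist":{"type":"number"},"jaw":{"type":"number"}}}},"grip_force":{"type":"number"}},"required":["motion"]}

```bash
mkdir -p pics; python3 - <<'E'
from rig import env
import cv2,numpy as np
s=env.observe();print({k:np.round(v,4).tolist() for k,v in s.items()})
for n in ["scene","side","wrist"]:
    f=env.grab_frame(n);cv2.imwrite(f"pics/{n}0.png",cv2.resize(f["frame"][:,:,::-1],(800,600),interpolation=cv2.INTER_CUBIC))
    print(n,{k:np.round(v,4).tolist() for k,v in f.items() if k!="frame"})
E
```

```text
{'t': 0.0, 'qpos': [-1.1893, 0.3794, 1.7348, -0.0, 1.0285, -0.0334], 'joint_velocities': [-0.0003, 0.0004, -0.0, -0.0001, 0.0007, -0.0001], 'tau': [0.0061, -76.3721, -43.4368, 0.0652, 0.0425, -0.0002], 'position': [0.2819, -0.6403, 0.2133], 'eef_rot': [0.8376, -0.5463, -0.0005, -0.0003], 'wrist_force': [0.883, -0.2872, 0.3445], 'ft_torque': [0.0015, -0.02, 0.0145], 'grip_width': 0.9984}
scene {'camera_matrix': [[501.3167, 0.0, 290.4868], [0.0, 501.3167, 213.4652], [0.0, 0.0, 1.0]], 'k1': -0.0217, 'rvec': [0.791, -2.3496, 1.3891], 'tvec': [0.3507, 0.3061, 1.3088]}
side {'camera_matrix': [[388.3355, 0.0, 276.8231], [0.0, 388.3355, 212.1055], [0.0, 0.0, 1.0]], 'k1': -0.03, 'rvec': [0.3234, -2.5412, 1.5802], 'tvec': [0.4621, 0.2166, 0.9791]}
wrist {'camera_matrix': [[341.2687, 0.0, 275.8171], [0.0, 341.2687, 211.1937], [0.0, 0.0, 1.0]], 'k1': -0.0861, 'mount': [[1.0, 0.0007, 0.0003, 0.0007], [-0.0007, 0.9701, 0.2427, -0.0683], [-0.0002, -0.2427, 0.9701, -0.1705], [0.0, 0.0, 0.0, 1.0]]}
```

View pics/scene0.png

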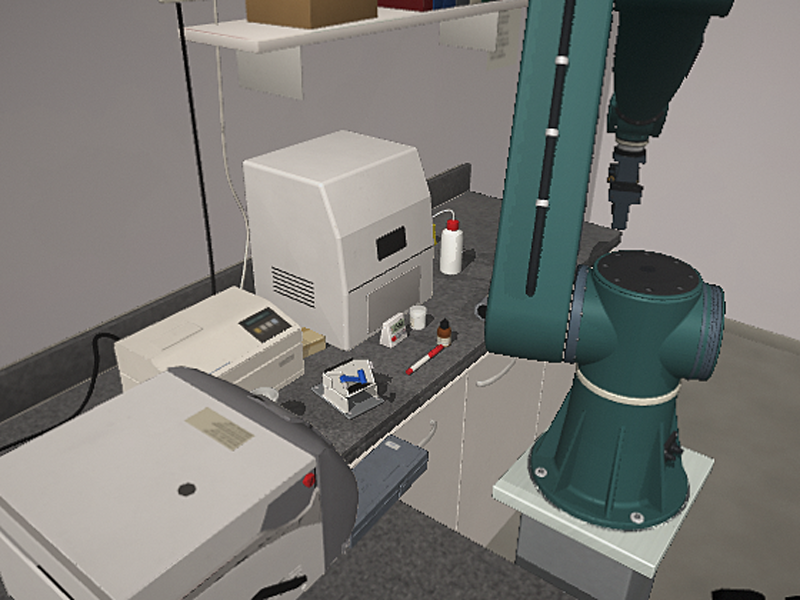

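View pics/side0.png

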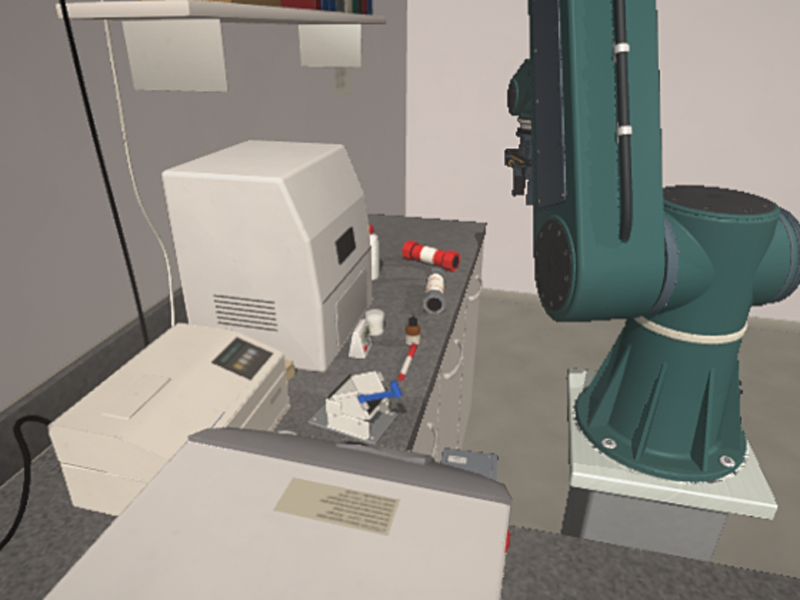

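The scene view shows the stand at about (348,388). The side view shows the canister at (434,291), the red look-alike at (431,256), the stand at (360,410) and the blue keeper at (380,395), all in 800x600 pixels.

```bash
cat > h.py <<'E'
from rig import env
import cv2,numpy as np
from scipy.spatial.transform import Rotation as R
def cam(n):
    s=env.observe(); f=env.grab_frame(n); K=np.array(f["camera_matrix"]); k1=f["k1"]
    if n=="wrist":
        T=np.eye(4);T[:3,:3]=R.from_quat(s["eef_rot"]).as_matrix();T[:3,3]=s["position"]
        M=T@np.array(f["mount"]);Rc=M[:3,:3];c=M[:3,3]
    else:
        Rc=R.from_rotvec(f["rvec"]).as_matrix().T;c=-Rc@np.array(f["tvec"])
    return dict(K=K,d=np.array([k1,0,0,0,0]),R=Rc,c=c,img=f["frame"][:,:,::-1].copy())
def ray(C,u):
    p=cv2.undistortPoints(np.array([[u]],float),C["K"],C["d"])[0,0]
    return C["R"]@np.array([p[0],p[1],1])
def hit(C,u,z):
    r=ray(C,u);return C["c"]+r*(z-C["c"][2])/r[2]
def proj(C,P):
    rv,_=cv2.Rodrigues(C["R"].T);return cv2.projectPoints(np.atleast_2d(np.array(P,float)),rv,-C["R"].T@C["c"],C["K"],C["d"])[0][:,0]
def crop(C,x0,y0,w,h,k,name):
    cv2.imwrite(name,cv2.resize(C["img"][y0:y0+h,x0:x0+w],None,fx=k,fy=k,interpolation=cv2.INTER_CUBIC))
E
python3 - <<'E'
from h import *
C=cam("side");print("side",C["c"].round(3))
for n,p,z in [("can near",(433,308),0.0),("can far",(436,270),.027),("can ctr",(434,290),.027),("red",(431,256),.027),("stand",(360,420),0),("marker",(408,362),0),("oil",(413,345),0),("sjar",(375,333),0),("timer",(357,356),0),("edge",(415,450),0),("edge far",(487,222),0)]:
    print(n,hit(C,np.array(p)*.7,z).round(3))
C2=cam("scene");print("scene",C2["c"].round(3))
for n,p,z in [("stand",(348,400),0),("oil",(444,345),0),("edge",(400,437),0)]:
    print(n,hit(C2,np.array(p)*.7,z).round(3))
a=C["img"][245:325,205:305];b=C2["img"][240:300,210:290]
c=C["img"][160:240,270:340]
o=[cv2.resize(a,(500,400),interpolation=cv2.INTER_CUBIC),]
bb=cv2.resize(b,(400,300),interpolation=cv2.INTER_CUBIC);cc=cv2.resize(c,(300,300),interpolation=cv2.INTER_CUBIC)
im=np.zeros((600,800,3),np.uint8);im[:400,:400]=cv2.resize(a,(400,320),interpolation=cv2.INTER_CUBIC)[:400] if 0 else 0
im[:320,:400]=cv2.resize(a,(400,320),interpolation=cv2.INTER_CUBIC);im[:300,400:]=bb;im[300:,500:]=cc
cv2.imwrite("pics/c1.png",im)
E
```

```text
side [0.253 0.873 0.627]
can near [ 0.471 -0.354  0.   ]
can far [ 0.498 -0.534  0.027]
can ctr [ 0.479 -0.403  0.027]
red [ 0.532 -0.635  0.027]
stand [0.513 0.117 0.   ]
marker [ 0.474 -0.093  0.   ]
oil [ 0.479 -0.164  0.   ]
sjar [ 0.576 -0.195  0.   ]
timer [ 0.585 -0.089  0.   ]
edge [0.4  0.17 0.  ]
edge far [ 0.413 -1.086  0.   ]
scene [-0.292  1.018  0.898]
stand [0.515 0.126 0.   ]
oil [ 0.479 -0.173  0.   ]
edge [0.359 0.154 0.   ]
```

View pics/c1.png

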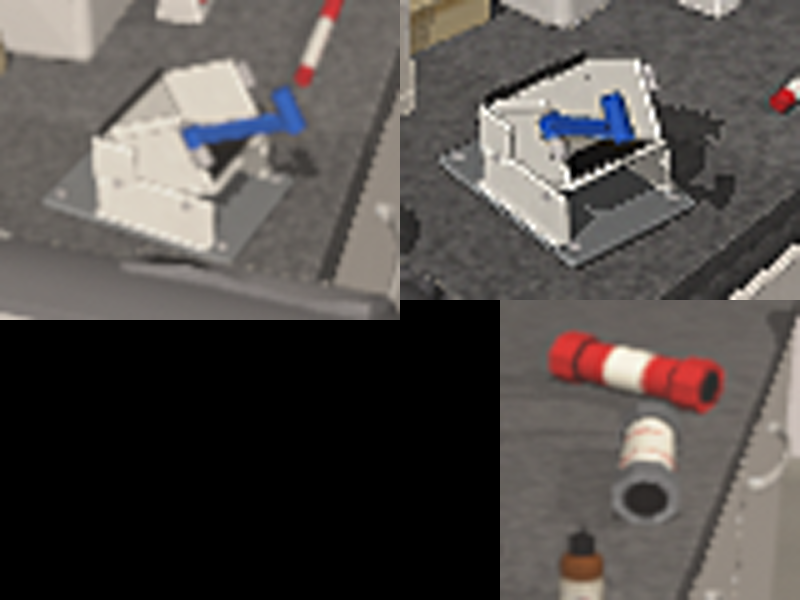

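The crop shows the stand open to the front (right in the side view), with the blue keeper swung out towards the robot and its pin at the free end. The canister's near cap is at crop (645,495). Next I'll fit the stand from its base-plate corners and look through the wrist camera.

```bash
python3 - <<'E'
from h import *
S=cam("side");C=cam("scene")
for n,cm,o,k,pts in [("side",S,(205,245),4,[(45,203),(228,262),(292,180)]),("scene",C,(210,240),5,[(40,158),(175,265),(293,203)])]:
    for p in pts: print(n,hit(cm,np.array(o)+np.array(p)/k,0.003).round(4))
W=cam("wrist");print(W["c"])
for P in [(.48,-.42,.027),(.51,.12,.05)]: print(proj(W,P))
E
```

```text
side [0.5968 0.1503 0.003 ]
side [0.469  0.1746 0.003 ]
side [0.4514 0.0881 0.003 ]
scene [0.6008 0.1454 0.003 ]
scene [0.4692 0.1731 0.003 ]
scene [0.4529 0.0862 0.003 ]
[ 0.34490912 -0.61371772  0.38423618]
[[148.11343743 -82.83891908]]
[[434.13779691 346.03204115]]
```

View pics/wrist0.png

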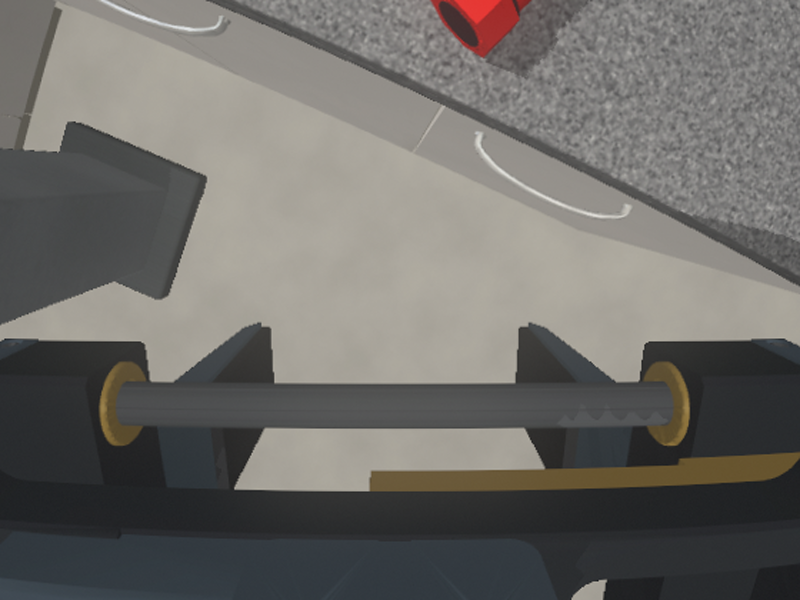

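The wrist view shows the red look-alike at its top edge, and the canister is out of frame. The stand fits at about (0.501, 0.1215) with yaw −0.19 rad, its front towards the robot. I'll move over the canister and look.

Request:
carry_out:
  motion:
    - {"linear": [-0.25,-0.84,0],"twist": 0,"jaw": 1}
    - {"linear": [-0.25,-0.84,0],"twist": 0,"jaw": 1}
    - {"linear": [-0.25,-0.84,0],"twist": 0,"jaw": 1}
    - {"linear": [-0.25,-0.84,0],"twist": 0,"jaw": 1}
    - {"linear": [-0.25,-0.84,0],"twist": 0,"jaw": 1}
    - {"linear": [-0.25,-0.84,0],"twist": 0,"jaw": 1}
    - {"linear": [-0.25,-0.84,0],"twist": 0,"jaw": 1}
    - {"linear": [-0.25,-0.84,0],"twist": 0,"jaw": 1}
    - {"linear": [-0.25,-0.84,0],"twist": 0,"jaw": 1}
    - {"linear": [-0.25,-0.84,0],"twist": 0,"jaw": 1}
    - {"linear": [-0.25,-0.84,0],"twist": 0,"jaw": 1}
    - {"linear": [-0.25,-0.84,0],"twist": 0,"jaw": 1}

```text
t: 1.4
position: [0.4833, -0.4697, 0.214]
eef_rot: [0.838, -0.546, 0.0, -0.0]
wrist_force: [0.8, -0.2, -0.1]
grip_width: 1.002
```

Request:
carry_out:
  motion:
    - {"linear": [0,0,0],"twist": -1,"jaw": 1}
    - {"linear": [0,0,0],"twist": -1,"jaw": 1}
    - {"linear": [0,0,0],"twist": -1,"jaw": 1}
    - {"linear": [0,0,0],"twist": -1,"jaw": 1}
    - {"linear": [0,0,0],"twist": -1,"jaw": 1}
    - {"linear": [0,0,0],"twist": -1,"jaw": 1}
    - {"linear": [0,0,0],"twist": -1,"jaw": 1}
    - {"linear": [0,0,0],"twist": -1,"jaw": 1}
    - {"linear": [0,0,0],"twist": -1,"jaw": 1}
    - {"linear": [0,0,0],"twist": -1,"jaw": 1}
    - {"linear": [0,0,0],"twist": -1,"jaw": 1}
    - {"linear": [0,0,0],"twist": -1,"jaw": 1}

```text
t: 2.4
position: [0.4825, -0.4705, 0.2139]
eef_rot: [0.999, -0.052, -0.0, -0.0]
wrist_force: [-1.1, 0.9, 0.3]
grip_width: 1.0
```

```bash
python3 - <<'E'
from h import *
s=env.observe();print({k:np.round(s[k],4).tolist() for k in ["t","position","eef_rot","qpos"]})
W=cam("wrist");x=R.from_quat(s["eef_rot"]).as_matrix();print(x.round(3))
cv2.imwrite("pics/w1.png",cv2.resize(W["img"],(800,600)))
E
```

```text
{'t': 2.4, 'position': [0.4825, -0.4705, 0.2139], 'eef_rot': [0.9986, -0.0522, -0.0, -0.0], 'qpos': [-0.8074, 0.3389, 1.7899, 0.0, 1.0128, -0.7028]}
[[ 0.995 -0.104  0.   ]
 [-0.104 -0.995  0.   ]
 [-0.    -0.    -1.   ]]
```

View pics/w1.png

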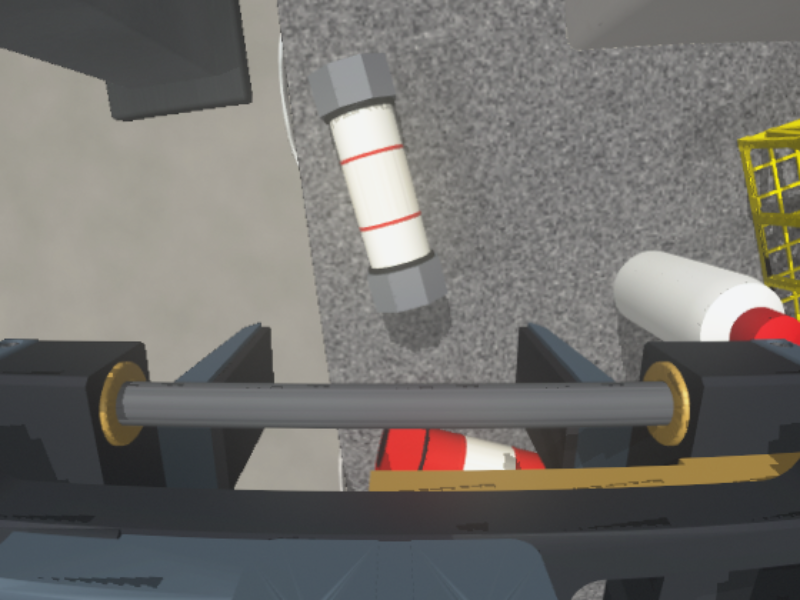

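The wrist view shows the canister from its far cap at (352,60) to its near cap at (410,308). The cap/barrel junction midpoints are about (363,110) and (402,260).

```bash
python3 - <<'E'
from h import *
W=cam("wrist")
h=lambda p,z=.029:hit(W,np.array(p)*.7,z)
A=(h((331,121))+h((396,98)))/2;B=(h((371,270))+h((433,250)))/2
print(A,B,np.linalg.norm(A-B),"junction sep expect .114",(A+B)/2)
A2=(h((340,164))+h((404,147)))/2;B2=(h((360,230))+h((421,212)))/2
print(A2,B2,(A2+B2)/2)
d=A-B;print("axis angle",np.degrees(np.arctan2(d[1],d[0])));d=A2-B2;print(np.degrees(np.arctan2(d[1],d[0])))
E
```

```text
[ 0.47327588 -0.35303933  0.029     ] [ 0.48991204 -0.46084897  0.029     ] 0.10908564937900479 junction sep expect .114 [ 0.48159396 -0.40694415  0.029     ]
[ 0.47588449 -0.38458695  0.029     ] [ 0.48431645 -0.43163152  0.029     ] [ 0.48010047 -0.40810923  0.029     ]
axis angle 98.7721506432434
100.16142369815894
```

Next: align the jaws, centre over the middle and descend.

Request:
carry_out:
  motion:
    - {"linear": [0,0,0],"twist": -1,"jaw": 1}
    - {"linear": [0,0,0],"twist": -1,"jaw": 1}
    - {"linear": [0,0,0],"twist": -1,"jaw": 1}
    - {"linear": [0,0,0],"twist": -0.1,"jaw": 1}
    - {"linear": [0.12,-0.84,0],"twist": 0,"jaw": 1}
    - {"linear": [0.12,-0.84,0],"twist": 0,"jaw": 1}
    - {"linear": [0.12,-0.84,0],"twist": 0,"jaw": 1}
    - {"linear": [0,0,1],"twist": 0,"jaw": 1}
    - {"linear": [0,0,1],"twist": 0,"jaw": 1}
    - {"linear": [0,0,1],"twist": 0,"jaw": 1}
    - {"linear": [0,0,1],"twist": 0,"jaw": 1}
    - {"linear": [0,0,0],"twist": 0,"jaw": 1}

```text
t: 3.5
position: [0.4793, -0.405, 0.1096]
eef_rot: [0.997, 0.079, -0.002, -0.002]
wrist_force: [-1.1, 1.2, -0.4]
grip_width: 1.0
```

Request:
carry_out:
  motion:
    - {"linear": [0,0,0.9],"twist": 0,"jaw": 1}
    - {"linear": [0,0,0.9],"twist": 0,"jaw": 1}
    - {"linear": [0,0,0.9],"twist": 0,"jaw": 1}
    - {"linear": [0,0,0.9],"twist": 0,"jaw": 1}
    - {"linear": [0,0,0.5],"twist": 0,"jaw": 1}
    - {"linear": [0,0,0],"twist": 0,"jaw": 1}
    - {"linear": [0,0,0],"twist": 0,"jaw": 0.4}
    - {"linear": [0,0,0],"twist": 0,"jaw": 0.4}
    - {"linear": [0,0,0],"twist": 0,"jaw": 0.4}
    - {"linear": [0,0,0],"twist": 0,"jaw": 0.4}
    - {"linear": [0,0,0],"twist": 0,"jaw": 0.4}
    - {"linear": [0,0,0],"twist": 0,"jaw": 0.4}
  grip_force: 20

```text
t: 4.5
position: [0.4815, -0.407, 0.012]
eef_rot: [0.997, 0.081, 0.0, 0.0]
wrist_force: [0.4, -0.3, -0.6]
grip_width: 0.594
```

Request:
carry_out:
  motion:
    - {"linear": [0,0,0],"twist": 0,"jaw": 0.3}
    - {"linear": [0,0,0],"twist": 0,"jaw": 0.3}
    - {"linear": [0,0,-0.1],"twist": 0,"jaw": 0.3}
    - {"linear": [0,0,-0.1],"twist": 0,"jaw": 0.3}
    - {"linear": [0,0,-0.1],"twist": 0,"jaw": 0.3}
    - {"linear": [0,0,-0.1],"twist": 0,"jaw": 0.3}
    - {"linear": [0,0,0],"twist": 0,"jaw": 0.3}
    - {"linear": [0,0,0],"twist": 0,"jaw": 0.3}

```text
t: 5.17
position: [0.4813, -0.4068, 0.0216]
eef_rot: [0.997, 0.081, 0.0, 0.0]
wrist_force: [-0.0, -0.4, -4.1]
grip_width: 0.484
```

```bash
python3 - <<'E'
from h import *
s=env.observe();print({k:np.round(s[k],4).tolist() for k in ["t","position","wrist_force","ft_torque","grip_width"]})
W=cam("wrist");cv2.imwrite("pics/w2.png",W["img"])
E
```

```text
{'t': 5.1667, 'position': [0.4813, -0.4068, 0.0216], 'wrist_force': [-0.0314, -0.4037, -4.0989], 'ft_torque': [0.1369, 0.0163, -0.0115], 'grip_width': 0.4844}
```

View pics/w2.png

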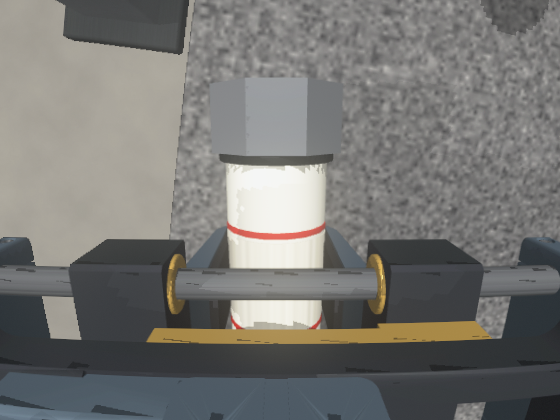

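Full weight is 4.1 N. The moment of +0.137 N·m about x puts the load about 33 mm towards −y, so the loaded end is the −y one (tool +y). I'll set it down and regrip on the light (+y) cap.

Request:
carry_out:
  motion:
    - {"linear": [0,0,0.2],"twist": 0,"jaw": 0.3}
    - {"linear": [0,0,0.2],"twist": 0,"jaw": 0.3}
    - {"linear": [0,0,0],"twist": 0,"jaw": 0.3}
    - {"linear": [0,0,0],"twist": 0,"jaw": 1}
    - {"linear": [0,0,0],"twist": 0,"jaw": 1}
    - {"linear": [0,0,0],"twist": 0,"jaw": 1}
    - {"linear": [0,0,0],"twist": 0,"jaw": 1}
    - {"linear": [0,-0.7,0],"twist": 0,"jaw": 1}
    - {"linear": [0,-0.7,0],"twist": 0,"jaw": 1}
    - {"linear": [0,-0.7,0.1],"twist": 0,"jaw": 1}
    - {"linear": [0,-0.7,0],"twist": 0,"jaw": 1}
    - {"linear": [0,0,0],"twist": 0,"jaw": 1}

```text
t: 6.22
position: [0.4689, -0.3351, 0.0086]
eef_rot: [0.997, 0.081, -0.001, -0.001]
wrist_force: [0.4, 0.5, -0.1]
grip_width: 1.002
```

Request:
carry_out:
  motion:
    - {"linear": [0,0,0],"twist": 0,"jaw": 0.4}
    - {"linear": [0,0,0],"twist": 0,"jaw": 0.4}
    - {"linear": [0,0,0],"twist": 0,"jaw": 0.4}
    - {"linear": [0,0,0],"twist": 0,"jaw": 0.4}
    - {"linear": [0,0,0],"twist": 0,"jaw": 0.4}
    - {"linear": [0,0,0],"twist": 0,"jaw": 0.4}
    - {"linear": [0,0,0],"twist": 0,"jaw": 0.4}
  grip_force: 10

```text
t: 6.8
position: [0.47, -0.338, 0.0089]
eef_rot: [0.997, 0.081, 0.0, 0.0]
wrist_force: [0.1, -1.2, -0.9]
grip_width: 0.592
```

```bash
python3 - <<'E'
from h import *
s=env.observe();print({k:np.round(s[k],4).tolist() for k in ["t","position","wrist_force","ft_torque","grip_width"]})
S=cam("side");C=cam("scene")
im=np.zeros((600,800,3),np.uint8)
im[:320,:]=cv2.resize(S["img"][220:300,130:330],(800,320)); im[320:600,:]=cv2.resize(C["img"][200:284,80:320],(800,280))
cv2.imwrite("pics/c2.png",im)
E
```

```text
{'t': 6.8, 'position': [0.47, -0.338, 0.0089], 'wrist_force': [0.0864, -1.1903, -0.8983], 'ft_torque': [-0.2183, -0.0938, -0.0037], 'grip_width': 0.5918}
```

View pics/c2.png

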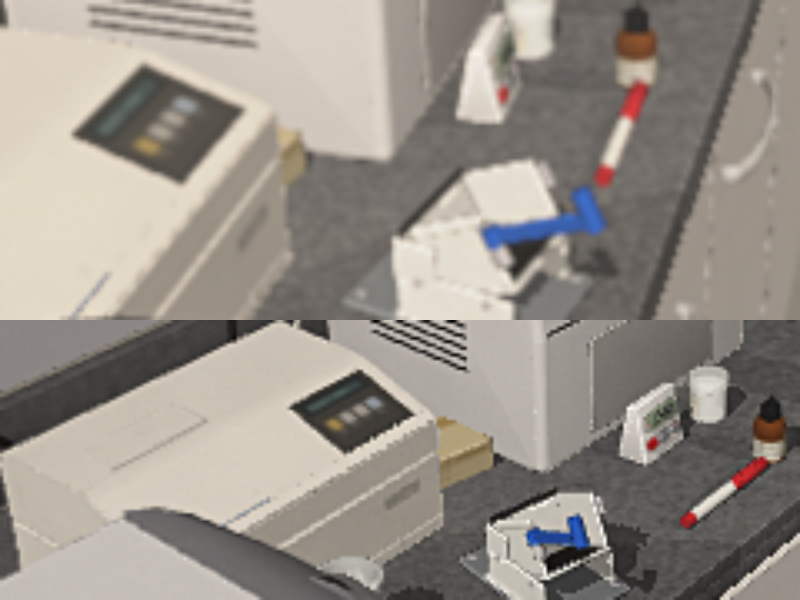

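The side and scene crops show the stand, with the pin at side crop (590,212) and scene crop (580,533). The beige unit is behind and left of it, and the white cabinet is behind. I'll triangulate the pin and the nearby corners.

```bash
python3 - <<'E'
from h import *
S=cam("side");C=cam("scene")
sp=lambda p:(130+p[0]/4,220+p[1]/4); cp=lambda p:(80+p[0]*.3,200+(p[1]-320)*.3)
def tri(a,b):
    r1=ray(S,sp(a));r2=ray(C,cp(b));A=np.stack([r1,-r2],1);t=np.linalg.lstsq(A,C["c"]-S["c"],rcond=None)[0]
    p=S["c"]+t[0]*r1;q=C["c"]+t[1]*r2;return ((p+q)/2).round(4),np.linalg.norm(p-q).round(4)
print("beige bottom",hit(S,sp((290,250)),0),hit(C,cp((442,525)),0));print("beige top",tri((275,110),(437,422)))
print("cab",hit(S,sp((390,157)),0),hit(C,cp((543,468)),0))
print("pin",tri((590,212),(580,533)),"hinge end",tri((490,240),(535,537)))
# predicted
ps=-.19;th=np.radians(27);x=np.array([np.cos(ps),np.sin(ps),0]);y=np.array([-np.sin(ps),np.cos(ps),0]);Z=np.array([0,0,1])
rz=np.cos(th)*Z+np.sin(th)*x;rx=np.cos(th)*x-np.sin(th)*Z
O=np.array([.501,.1215,.036]);print(x,y,rz,rx,"mid",O+.085*rz,"grasp",O+.155*rz)
# verify cradle by projecting its edges: rail top corners & cheek top front corners
for nm,p in [("railtopL",(.0275,.031,.05)),("railtopR",(.0275,-.031,.05)),("cheekLfrontTop?",(-.0275,.031,.05))]:
    P=O+p[0]*rx+p[1]*y+p[2]*rz; a=proj(S,P)[0];b=proj(C,P)[0]
    print(nm,((a-[130,220])*4).round(),((b-[80,200])/.3+[0,320]).round(),P.round(3))
E
```

```text
beige bottom [0.6553709  0.10407298 0.        ] [6.53963563e-01 1.14086135e-01 1.11022302e-16]
beige top (array([0.6492, 0.1164, 0.1165]), np.float64(0.0017))
cab [ 0.6312462  -0.01882841  0.        ] [ 0.64500004 -0.01855442  0.        ]
pin (array([0.4302, 0.1774, 0.1219]), np.float64(0.0016)) hinge end (array([0.4957, 0.1596, 0.0788]), np.float64(0.0028))
[ 0.98200424 -0.18885889  0.        ] [0.18885889 0.98200424 0.        ] [ 0.44582059 -0.08574014  0.89100652] [ 0.87497218 -0.16827451 -0.4539905 ] mid [0.53889475 0.11421209 0.11173555] grasp [0.57010219 0.10821028 0.17410601]
railtopL [409. 222.] [498. 516.] [0.553 0.143 0.068]
railtopR [459. 171.] [554. 491.] [0.541 0.082 0.068]
cheekLfrontTop? [478. 208.] [532. 517.] [0.505 0.152 0.093]
```

The geometry agrees to a few mm. Now I'll pivot the canister up about its loaded end: light grip, arc to 63° elevation.

Request:
carry_out:
  motion:
    - {"linear": [0,0.15,-0.56],"twist": 0,"jaw": 0.4}
    - {"linear": [0,0.15,-0.56],"twist": 0,"jaw": 0.4}
    - {"linear": [0,0.25,-0.52],"twist": 0,"jaw": 0.4}
    - {"linear": [0,0.25,-0.52],"twist": 0,"jaw": 0.4}
    - {"linear": [0,0,0],"twist": 0,"jaw": 0.4}
    - {"linear": [0,0,0],"twist": 0,"jaw": 0.4}

```text
t: 7.5
position: [0.4735, -0.3577, 0.0632]
eef_rot: [0.997, 0.081, 0.0, 0.0]
wrist_force: [1.0, 0.5, -0.7]
grip_width: 0.591
```

```bash
python3 - <<'E'
from h import *
s=env.observe();print({k:np.round(s[k],4).tolist() for k in ["t","position","wrist_force","ft_torque","grip_width"]})
W=cam("wrist");S=cam("side")
cv2.imwrite("pics/w3.png",np.hstack([cv2.resize(W["img"],(400,300)),cv2.resize(S["img"][130:250,240:400],(400,300))]))
E
```

```text
{'t': 7.5, 'position': [0.4735, -0.3577, 0.0632], 'wrist_force': [1.0094, 0.4951, -0.6765], 'ft_torque': [-0.1386, -0.3535, 0.1455], 'grip_width': 0.5913}
```

View pics/w3.png

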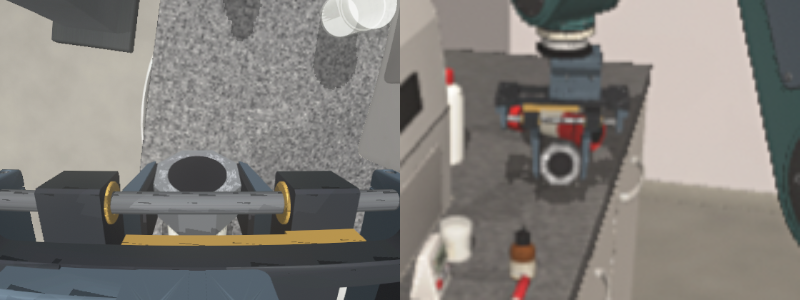

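The canister pivots in the grip: the end face is visible at (195,175) on the left and the side view shows the cap raised. The force is low, so this really is the light end. Continuing the arc.

Request:
carry_out:
  motion:
    - {"linear": [0,0.34,-0.46],"twist": 0,"jaw": 0.4}
    - {"linear": [0,0.34,-0.46],"twist": 0,"jaw": 0.4}
    - {"linear": [0,0.42,-0.4],"twist": 0,"jaw": 0.4}
    - {"linear": [0,0.42,-0.4],"twist": 0,"jaw": 0.4}
    - {"linear": [0,0.48,-0.31],"twist": 0,"jaw": 0.4}
    - {"linear": [0,0.48,-0.31],"twist": 0,"jaw": 0.4}
    - {"linear": [0,0.53,-0.22],"twist": 0,"jaw": 0.4}
    - {"linear": [0,0.53,-0.22],"twist": 0,"jaw": 0.4}
    - {"linear": [0,0,0],"twist": 0,"jaw": 0.4}
    - {"linear": [0,0,0],"twist": 0,"jaw": 0.4}

```text
t: 8.43
position: [0.4878, -0.4458, 0.1328]
eef_rot: [0.997, 0.08, 0.0, 0.0]
wrist_force: [1.4, 2.5, 5.3]
grip_width: 0.59
```

```bash
python3 - <<'E'
from h import *
s=env.observe();print({k:np.round(s[k],4).tolist() for k in ["t","position","wrist_force","ft_torque","grip_width","eef_rot"]})
W=cam("wrist");cv2.imwrite("pics/w4.png",W["img"])
g=W["img"].max(2)[150:330,150:400]; 
# dark end-face disc
m=cv2.morphologyEx(((g<45)*255).astype(np.uint8),cv2.MORPH_OPEN,np.ones((5,5)))
n,l,st,c=cv2.connectedComponentsWithStats(m)
for i in range(1,n):
    if st[i,4]>300: print(st[i]+[150,150,0,0,0],c[i]+150)
E
```

```text
{'t': 8.4333, 'position': [0.4878, -0.4458, 0.1328], 'wrist_force': [1.3711, 2.5099, 5.3463], 'ft_torque': [0.2548, -0.3656, -0.0046], 'grip_width': 0.5902, 'eef_rot': [0.9968, 0.0804, 0.0004, 0.0003]}
[150 311  24  19 382] [161.32460733 321.29057592]
```

It is up at about 63° and lightly pressed on the table. Tighten the grip and lift.

Request:
carry_out:
  motion:
    - {"linear": [0,0,0],"twist": 0,"jaw": 0.4}
    - {"linear": [0,0,0],"twist": 0,"jaw": 0.4}
    - {"linear": [0,0,-0.2],"twist": 0,"jaw": 0.4}
    - {"linear": [0,0,-0.5],"twist": 0,"jaw": 0.4}
    - {"linear": [0,0,-0.5],"twist": 0,"jaw": 0.4}
    - {"linear": [0,0,-0.2],"twist": 0,"jaw": 0.4}
    - {"linear": [0,0,0],"twist": 0,"jaw": 0.4}
    - {"linear": [0,0,0],"twist": 0,"jaw": 0.4}
  grip_force: 50

```text
t: 9.15
position: [0.4875, -0.4449, 0.168]
eef_rot: [0.997, 0.081, 0.0, 0.0]
wrist_force: [-0.2, -0.5, -4.8]
grip_width: 0.589
```

```bash
python3 - <<'E'
from h import *
s=env.observe();print({k:np.round(s[k],4).tolist() for k in ["t","position","wrist_force","ft_torque","grip_width","eef_rot"]})
W=cam("wrist");S=cam("side")
cv2.imwrite("pics/w4.png",np.hstack([cv2.resize(W["img"][120:330,130:430],(420,294)),cv2.resize(S["img"][100:230,250:400],(380,294))]))
E
```

```text
{'t': 9.15, 'position': [0.4875, -0.4449, 0.168], 'wrist_force': [-0.2118, -0.5159, -4.7759], 'ft_torque': [0.191, -0.0689, -0.0228], 'grip_width': 0.589, 'eef_rot': [0.9967, 0.0808, 0.0003, 0.0003]}
```

View pics/w4.png

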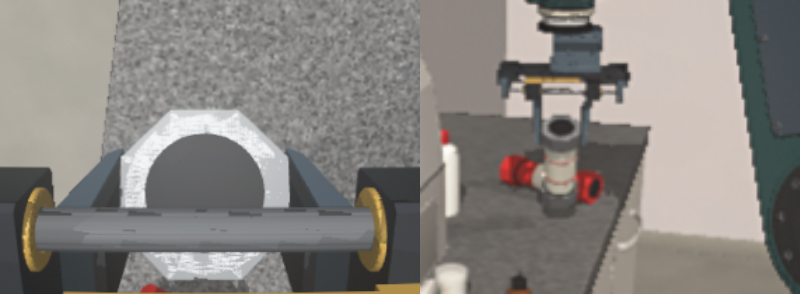

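The measured moment of 0.191 N·m gives a tilt of about 26.6°, essentially the 27° wanted. The pictures show the canister upright in the grip, loaded end low. I'll check how close the left-hand appliance comes, then transit.

```bash
python3 - <<'E'
from h import *
S=cam("side");C=cam("scene")
for z in (0.1,.2,.3,.4):print(z,[hit(C,np.array(p)*.7,z).round(3)[:2].tolist() for p in [(357,500),(190,370)]],[hit(S,np.array(p)*.7,z).round(3)[:2].tolist() for p in [(510,490),(200,435),(350,440)]])
E
```

```text
0.1 [[0.247, 0.409], [0.73, 0.343]] [[0.242, 0.325], [0.685, 0.33], [0.471, 0.285]]
0.2 [[0.18, 0.485], [0.602, 0.427]] [[0.244, 0.429], [0.603, 0.433], [0.43, 0.396]]
0.3 [[0.112, 0.562], [0.474, 0.512]] [[0.246, 0.533], [0.521, 0.536], [0.388, 0.508]]
0.4 [[0.045, 0.638], [0.346, 0.597]] [[0.248, 0.637], [0.439, 0.639], [0.347, 0.62]]
```

Request:
carry_out:
  motion:
    - {"linear": [0,0,-1],"twist": 0,"jaw": 0.4}
    - {"linear": [0,0,-1],"twist": 0,"jaw": 0.4}
    - {"linear": [0,0,-1],"twist": 0,"jaw": 0.4}
    - {"linear": [0,0,-1],"twist": 0,"jaw": 0.4}
    - {"linear": [0,0,-1],"twist": 0,"jaw": 0.4}
    - {"linear": [0,0,-1],"twist": 0,"jaw": 0.4}
    - {"linear": [0.09,-0.95,0],"twist": 0,"jaw": 0.4}
    - {"linear": [0.09,-0.95,0],"twist": 0,"jaw": 0.4}
    - {"linear": [0.09,-0.95,0],"twist": 0,"jaw": 0.4}
    - {"linear": [0.09,-0.95,0],"twist": 0,"jaw": 0.4}
    - {"linear": [0.09,-0.95,0],"twist": 0,"jaw": 0.4}
    - {"linear": [0.09,-0.95,0],"twist": 0,"jaw": 0.4}

```text
t: 10.35
position: [0.4774, -0.3008, 0.3169]
eef_rot: [0.997, 0.081, -0.0, -0.0]
wrist_force: [-0.1, 0.5, -4.4]
grip_width: 0.588
```

Request:
carry_out:
  motion:
    - {"linear": [0.09,-0.95,0],"twist": 0,"jaw": 0.4}
    - {"linear": [0.09,-0.95,0],"twist": 0,"jaw": 0.4}
    - {"linear": [0.09,-0.95,0],"twist": 0,"jaw": 0.4}
    - {"linear": [0.09,-0.95,0],"twist": 0,"jaw": 0.4}
    - {"linear": [0.09,-0.95,0],"twist": 0,"jaw": 0.4}
    - {"linear": [0.09,-0.95,0],"twist": 0,"jaw": 0.4}
    - {"linear": [0.09,-0.95,0],"twist": 0,"jaw": 0.4}
    - {"linear": [0.09,-0.95,0],"twist": 0,"jaw": 0.4}
    - {"linear": [0.09,-0.95,0],"twist": 0,"jaw": 0.4}
    - {"linear": [0.09,-0.95,0],"twist": 0,"jaw": 0.4}
    - {"linear": [0.09,-0.95,0],"twist": 0,"jaw": 0.4}
    - {"linear": [0.09,-0.95,0],"twist": 0,"jaw": 0.4}

```text
t: 11.35
position: [0.4582, -0.0153, 0.3172]
eef_rot: [0.997, 0.081, -0.0, -0.0]
wrist_force: [0.1, 0.3, -4.0]
grip_width: 0.59
```

Request:
carry_out:
  motion:
    - {"linear": [0.09,-0.95,0],"twist": 0,"jaw": 0.4}
    - {"linear": [0.09,-0.95,0],"twist": 0,"jaw": 0.4}
    - {"linear": [0.09,-0.95,0],"twist": 0,"jaw": 0.4}
    - {"linear": [0.09,-0.95,0],"twist": 0,"jaw": 0.4}
    - {"linear": [0.09,-0.95,0],"twist": 0,"jaw": 0.4}
    - {"linear": [0,-0.6,0],"twist": 0,"jaw": 0.4}
    - {"linear": [0,0,0],"twist": 0.5,"jaw": 0.4}
    - {"linear": [0,0,0],"twist": 1,"jaw": 0.4}
    - {"linear": [0,0,0],"twist": 1,"jaw": 0.4}
    - {"linear": [0,0,0],"twist": 1,"jaw": 0.4}
    - {"linear": [0,0,0],"twist": 1,"jaw": 0.4}
    - {"linear": [0,0,0],"twist": 1,"jaw": 0.4}

```text
t: 12.35
position: [0.448, 0.1174, 0.3171]
eef_rot: [0.987, -0.161, -0.0, 0.0]
wrist_force: [-0.0, -0.5, -4.4]
grip_width: 0.589
```

Request:
carry_out:
  motion:
    - {"linear": [0,0,0],"twist": 1,"jaw": 0.4}
    - {"linear": [0,0,0],"twist": 1,"jaw": 0.4}
    - {"linear": [0,0,0],"twist": 1,"jaw": 0.4}
    - {"linear": [0,0,0],"twist": 1,"jaw": 0.4}
    - {"linear": [0,0,0],"twist": 1,"jaw": 0.4}
    - {"linear": [0,0,0],"twist": 1,"jaw": 0.4}
    - {"linear": [0,0,0],"twist": 1,"jaw": 0.4}
    - {"linear": [0,0,0],"twist": 1,"jaw": 0.4}
    - {"linear": [0,0,0],"twist": 1,"jaw": 0.4}
    - {"linear": [0,0,0],"twist": 1,"jaw": 0.4}
    - {"linear": [0,0,0],"twist": 1,"jaw": 0.4}
    - {"linear": [0,0,0],"twist": 1,"jaw": 0.4}

```text
t: 13.35
position: [0.448, 0.1174, 0.3172]
eef_rot: [0.775, -0.633, -0.0, 0.0]
wrist_force: [-0.0, -0.3, -4.3]
grip_width: 0.588
```

Request:
carry_out:
  motion:
    - {"linear": [0,0,0],"twist": 1,"jaw": 0.4}
    - {"linear": [0,0,0],"twist": 1,"jaw": 0.4}
    - {"linear": [0,0,0],"twist": 1,"jaw": 0.4}
    - {"linear": [0,0,0],"twist": 1,"jaw": 0.4}
    - {"linear": [0,0,0],"twist": 0.55,"jaw": 0.4}
    - {"linear": [0,0,0],"twist": 0,"jaw": 0.4}
    - {"linear": [0,0,0],"twist": 0,"jaw": 0.4}

```text
t: 13.93
position: [0.4481, 0.1174, 0.3172]
eef_rot: [-0.637, 0.771, -0.0, -0.0]
wrist_force: [0.4, -0.1, -3.1]
grip_width: 0.587
```

```bash
python3 - <<'E'
from h import *
s=env.observe();print({k:np.round(s[k],4).tolist() for k in ["t","position","wrist_force","ft_torque","grip_width","qpos"]})
print(R.from_quat(s["eef_rot"]).as_matrix().round(3))
W=cam("wrist");np.save("w5.npy",np.array([W],dtype=object),allow_pickle=True)
cv2.imwrite("pics/w5.png",cv2.resize(W["img"],(800,600),interpolation=cv2.INTER_CUBIC))
E
```

```text
{'t': 13.9333, 'position': [0.4481, 0.1174, 0.3172], 'wrist_force': [0.3824, -0.1061, -3.1458], 'ft_torque': [0.044, -0.1323, -0.0029], 'grip_width': 0.5872, 'qpos': [0.2059, -0.137, 2.116, -0.0001, 1.1627, 1.9667]}
[[-0.189 -0.982 -0.   ]
 [-0.982  0.189 -0.   ]
 [ 0.     0.    -1.   ]]
```

View pics/w5.png

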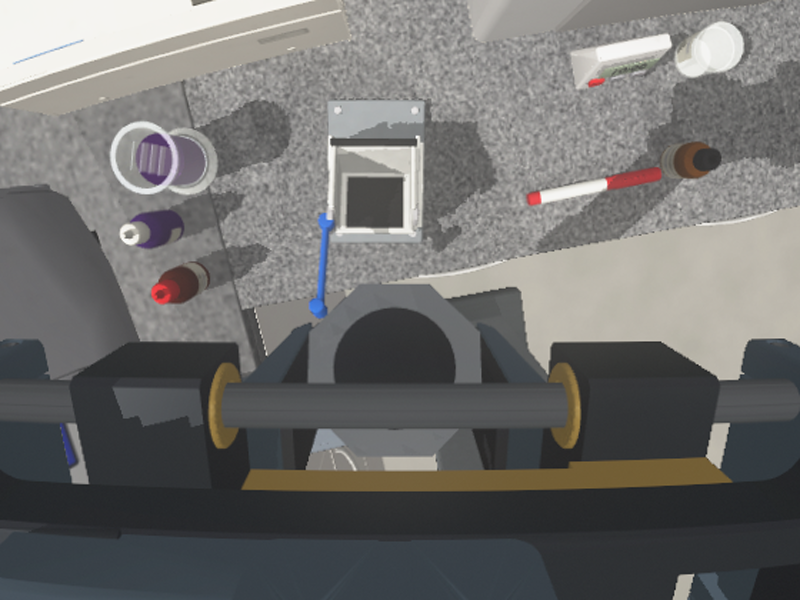

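The wrist view shows the stand squarely below, with plate corners at (330,100), (424,100) and (424,241). The rail's top edge is at y≈145 between x≈334 and 419. The keeper's hinge is at (326,220) and its pin top at (319,306). I'll refine the pose from this.

```bash
cat > m.py <<'E'
from h import *
from scipy.optimize import least_squares
W=np.load("w5.npy",allow_pickle=True)[0]
th=np.radians(27);Z=np.array([0,0,1])
def ax(ps):
    x=np.array([np.cos(ps),np.sin(ps),0]);y=np.array([-np.sin(ps),np.cos(ps),0])
    return x,y,np.cos(th)*Z+np.sin(th)*x,np.cos(th)*x-np.sin(th)*Z
def plate(p,dx,dy,z=.003):
    x,y,_,_=ax(p[2]);return np.array([p[0],p[1],0])+dx*x+dy*y+z*Z
def rest(p,a,b,c):
    x,y,rz,rx=ax(p[2]);return np.array([p[0],p[1],.036])+a*rx+b*y+c*rz
E
python3 - <<'E'
from m import *
pts=[(330,100),(424,100),(424,241)];mod=[(.093,.046),(.093,-.046),(-.042,-.046)]
f=lambda p:np.concatenate([proj(W,plate(p,*m))[0]/.7-np.array(u) for m,u in zip(mod,pts)])
r=least_squares(f,[.501,.1215,-.19]);p=r.x;print(p,r.fun.round(1))
for nm,q in [("railL",(.0275,.031,.05)),("railR",(.0275,-.031,.05)),("seatBL",(.0275,.031,0)),("cheekL -27",(-.0275,.031,.05)),("cheekR -27",(-.0275,-.031,.05)),("hinge",(-.0395,.037,.053)),("pintop1.57",(-.1135,.037,.053))]:
    print(nm,(proj(W,rest(p,*q))[0]/.7).round())
x,y,rz,rx=ax(p[2])
s=env.observe();T=R.from_quat(s["eef_rot"]).as_matrix()
print("mid",rest(p,0,0,.085),"grasp target",rest(p,0,0,.155)); 
# canister now: end-face octagon in image and the base (cap far)
u=np.array([[(363+433)/2,285],[308,360],[480,360]])
gp=s["position"]+np.array([0,0,.019]);print("grasp now",gp,"flats edges: y at end face",[ (hit(W,np.array(q)*.7,gp[2]+.013)-gp)@y for q in [(308,360),(481,360)]])
E
```

```text
[ 0.50084008  0.12298725 -0.1878696 ] [-1.9 -0.2  1.7 -0.6  0.2  0.9]
railL [337. 145.]
railR [412. 144.]
seatBL [343. 173.]
cheekL -27 [335. 206.]
cheekR -27 [413. 206.]
hinge [327. 218.]
pintop1.57 [324. 310.]
mid [0.53875028 0.11578008 0.11173555] grasp target [0.56997043 0.10984477 0.17410601]
grasp now [0.44807147 0.11740315 0.33626661] flats edges: y at end face [np.float64(0.025588792008389306), np.float64(-0.026822478093354928)]
```

```bash
python3 - <<'E'
from m import *
p=[.50084,.12299,-.18787]
g=cv2.cvtColor(W["img"],cv2.COLOR_BGR2GRAY)
for r in (74,101,103,112,120,130,140,150,158): print(r,g[r,226:302].tolist())
print("blue",[np.round(v,1) for v in cv2.connectedComponentsWithStats(((W["img"][:,:,0].astype(int)-W["img"][:,:,2]>80)[:240,200:260]*255).astype(np.uint8))[2:4]])
for nm,q in [("rail out",(.0275,.035,.05)),("R",(.0275,-.035,.05)),("cheek out",(-.0,.035,.05)),("R",(-.0,-.035,.05)),("in",(0,.031,.05)),("R",(0,-.031,.05))]: print(nm,proj(W,rest(p,*q))[0].round(1))
print("plate",[proj(W,plate(p,a,b))[0].round(1) for a,b in [(.093,.046),(.093,-.046),(.08,.046),(.08,-.046)]])
E
```

```text
74 [152, 136, 130, 163, 177, 179, 178, 180, 183, 177, 182, 188, 138, 178, 178, 177, 177, 177, 177, 180, 180, 180, 181, 180, 180, 180, 181, 180, 180, 180, 180, 180, 180, 179, 178, 178, 178, 178, 178, 178, 179, 178, 178, 178, 178, 178, 178, 179, 179, 179, 179, 178, 178, 179, 178, 178, 178, 177, 178, 177, 176, 176, 172, 183, 192, 182, 177, 177, 178, 178, 161, 116, 97, 94, 96, 117]
101 [142, 150, 156, 183, 245, 175, 88, 101, 95, 86, 81, 86, 86, 82, 84, 85, 85, 84, 85, 86, 86, 86, 86, 87, 87, 88, 87, 87, 87, 87, 88, 88, 89, 89, 88, 89, 89, 89, 89, 89, 90, 89, 89, 83, 80, 79, 78, 79, 79, 80, 79, 79, 79, 79, 78, 78, 79, 79, 78, 78, 79, 77, 81, 82, 82, 99, 207, 215, 209, 207, 160, 107, 102, 99, 99, 99]
103 [155, 148, 148, 191, 246, 243, 234, 239, 215, 157, 157, 176, 195, 223, 227, 233, 233, 232, 233, 232, 232, 232, 232, 231, 230, 230, 231, 230, 230, 230, 229, 229, 229, 230, 230, 230, 231, 231, 232, 232, 232, 232, 227, 224, 224, 227, 229, 229, 229, 230, 230, 230, 230, 230, 224, 222, 222, 223, 222, 223, 209, 204, 241, 241, 200, 195, 210, 207, 207, 208, 160, 110, 104, 101, 100, 98]
112 [143, 13
[... 1795 characters left out ...]
29, 130, 124, 118, 110, 97, 90, 91, 101, 138, 152, 145, 179, 227, 222, 203, 155, 94, 94, 94, 94, 95, 96, 96, 97, 97, 97, 98, 99, 99, 88, 84, 84, 81, 77, 76, 76, 75, 76, 77, 76, 75, 75, 76, 75, 75, 80, 83, 82, 83, 83, 84, 83, 83, 83, 83, 183, 233, 238, 239, 231, 222, 199, 165, 179, 182, 190, 194, 197, 146, 106, 98, 94, 91, 94, 103]
blue [array([[    0,     0,    60,   240, 14008],
       [   16,   149,    17,    74,   392]], dtype=int32), array([[ 29.6, 117.6],
       [ 24.4, 188.2]])]
rail out [232.7 101.3]
R [291.8 101.1]
cheek out [231.9 122.3]
R [292.2 122.1]
in [235.4 122.2]
R [288.7 122.1]
plate [array([229.7,  69.9]), array([298. ,  69.6]), array([229.9,  79.9]), array([297.9,  79.6])]
```

The edges show the model is about 1.8 mm short towards +y, so I'll correct it to O=(0.5012, 0.1247). Then approach over the cradle, 70 mm up its axis and 2 mm to the front.

Request:
carry_out:
  motion:
    - {"linear": [-0.1,-0.86,0],"twist": 0,"jaw": 0.4}
    - {"linear": [-0.1,-0.86,0],"twist": 0,"jaw": 0.4}
    - {"linear": [-0.1,-0.86,0],"twist": 0,"jaw": 0.4}
    - {"linear": [-0.1,-0.86,0],"twist": 0,"jaw": 0.4}
    - {"linear": [-0.1,-0.86,0],"twist": 0,"jaw": 0.4}
    - {"linear": [-0.1,-0.86,0],"twist": 0,"jaw": 0.4}
    - {"linear": [-0.1,-0.88,0],"twist": 0,"jaw": 0.4}
    - {"linear": [0,0,0.99],"twist": 0,"jaw": 0.4}
    - {"linear": [0,0,0.99],"twist": 0,"jaw": 0.4}
    - {"linear": [0,0,0.99],"twist": 0,"jaw": 0.4}
    - {"linear": [0,0,0.99],"twist": 0,"jaw": 0.4}
    - {"linear": [0,0,0],"twist": 0,"jaw": 0.4}

```text
t: 14.98
position: [0.5971, 0.1055, 0.2135]
eef_rot: [-0.637, 0.771, 0.002, -0.003]
wrist_force: [-0.1, -0.2, -5.2]
grip_width: 0.588
```

```bash
python3 - <<'E'
from m import *
s=env.observe();print({k:np.round(s[k],4).tolist() for k in ["t","position","wrist_force","ft_torque"]})
p=[.5012,.1247,-.1879];x,y,rz,rx=ax(p[2]);g=np.array(s["position"])+[0,0,.019]-rest(p,0,0,0);print("rest coords of grasp",g@rx,g@y,g@rz)
S=cam("side");C=cam("scene");W2=cam("wrist")
a=S["img"][190:310,190:310];b=C["img"][170:290,200:320]
cv2.imwrite("pics/w6.png",np.hstack([cv2.resize(a,(400,400),interpolation=cv2.INTER_CUBIC),cv2.resize(b,(400,400),interpolation=cv2.INTER_CUBIC)]))
for nm,cm in (("side",S),("scene",C)):
    o=np.array([190,190] if nm=="side" else [200,170])
    for c in (.07,.127,.184,.24): print(nm,c,((proj(cm,rest(p,-.002,0,c))[0]-o)*400/120).round())
E
```

```text
{'t': 14.9833, 'position': [0.5971, 0.1055, 0.2135], 'wrist_force': [-0.0702, -0.2475, -5.2107], 'ft_torque': [-0.1379, -0.2035, 0.0172]}
rest coords of grasp -0.0020429132785739702 -0.0009806263859274105 0.21954421717855038
side 0.07 [179. 236.]
side 0.127 [145. 169.]
side 0.184 [110.  99.]
side 0.24 [75. 30.]
scene 0.07 [135. 263.]
scene 0.127 [115. 202.]
scene 0.184 [ 94. 139.]
scene 0.24 [74. 77.]
```

View pics/w6.png

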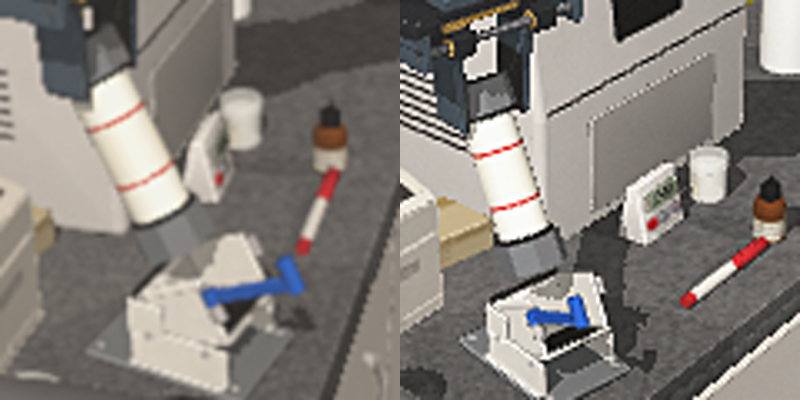

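The canister is held parallel to the cradle axis just above it: bottom cap at (170,235) in the side half and (530,255) in the scene half. Now inserting along the axis.

Request:
carry_out:
  motion:
    - {"linear": [-0.04,0.16,0.33],"twist": 0,"jaw": 0.4}
    - {"linear": [0,0.17,0.33],"twist": 0,"jaw": 0.4}
    - {"linear": [0,0.17,0.33],"twist": 0,"jaw": 0.4}
    - {"linear": [0,0.17,0.33],"twist": 0,"jaw": 0.4}
    - {"linear": [0,0.17,0.33],"twist": 0,"jaw": 0.4}
    - {"linear": [0,0.17,0.33],"twist": 0,"jaw": 0.4}
    - {"linear": [0,0,0],"twist": 0,"jaw": 0.4}
    - {"linear": [0,0,0],"twist": 0,"jaw": 0.4}

```text
t: 15.8
position: [0.5807, 0.1122, 0.1741]
eef_rot: [-0.636, 0.771, -0.004, 0.006]
wrist_force: [8.9, -3.6, 31.5]
grip_width: 0.586
```

```bash
cat > st.py <<'E'
from m import *
s=env.observe();print({k:np.round(s[k],4).tolist() for k in ["t","position","wrist_force","ft_torque","grip_width"]})
p=[.5012,.1247,-.1879];x,y,rz,rx=ax(p[2]);g=np.array(s["position"])+[0,0,.019]-rest(p,0,0,0);print("rest coords of grasp",(g@rx).round(4),(g@y).round(4),(g@rz).round(4),"F rest",np.round([np.dot(s["wrist_force"],a) for a in (rx,y,rz)],2))
E
python3 st.py
```

```text
{'t': 15.8, 'position': [0.5807, 0.1122, 0.1741], 'wrist_force': [8.9096, -3.5784, 31.4909], 'ft_torque': [-0.5887, -1.8842, 0.0344], 'grip_width': 0.5862}
rest coords of grasp 0.0004 0.0026 0.1765 F rest [-5.9  -1.85 32.34]
```

Contact came earlier than expected (grasp at 0.1765 along the axis, against about 0.155 expected). I'll measure the canister's actual axis from its red rings before doing anything else.

```bash
cat > rings.py <<'E'
from m import *
p=[.5012,.1247,-.1879]
S=cam("side");C=cam("scene");out={}
for nm,cm,o in (("side",S,(190,170)),("scene",C,(200,150))):
    im=cm["img"].astype(int)[o[1]:o[1]+130,o[0]:o[0]+85]
    m=((im[:,:,2]-im[:,:,1]>30)*255).astype(np.uint8)
    n,l,st,c=cv2.connectedComponentsWithStats(m,connectivity=8)
    out[nm]=[(c[i]+o) for i in range(1,n) if st[i,4]>=4];print(nm,[(np.round(c[i]+o,1).tolist(),st[i].tolist()) for i in range(1,n) if st[i,4]>=4])
def tri(a,b):
    r1=ray(S,a);r2=ray(C,b);t=np.linalg.lstsq(np.stack([r1,-r2],1),C["c"]-S["c"],rcond=None)[0]
    P=S["c"]+t[0]*r1;Q=C["c"]+t[1]*r2;return (P+Q)/2,np.linalg.norm(P-Q)
s=env.observe();x,y,rz,rx=ax(p[2])
E
cat rings.py - > r1.py <<'E'
for a,b in zip(out["side"],out["scene"]):
    P,e=tri(a,b);q=P-rest(p,0,0,0);print("ring front pt rest:",np.round([q@rx,q@y,q@rz],4),"err",e.round(4))
cv2.imwrite("pics/w7.png",np.hstack([cv2.resize(S["img"][190:310,190:310],(400,400),interpolation=cv2.INTER_CUBIC),cv2.resize(C["img"][170:290,200:320],(400,400),interpolation=cv2.INTER_CUBIC)]))
E
python3 r1.py
```

```text
side [([229.6, 229.6], [34, 56, 11, 8, 24]), ([255.2, 243.0], [64, 71, 3, 5, 13]), ([234.5, 249.3], [36, 74, 18, 10, 35])]
scene [([227.3, 191.6], [17, 37, 23, 10, 40]), ([231.1, 220.4], [25, 68, 13, 6, 19]), ([212.6, 230.0], [11, 79, 4, 3, 5]), ([234.8, 236.5], [27, 83, 16, 7, 26]), ([275.4, 236.8], [74, 85, 4, 4, 12])]
ring front pt rest: [-0.0635  0.0406  0.2085] err 0.0802
ring front pt rest: [-0.1407  0.0916  0.1607] err 0.0392
ring front pt rest: [-0.1121  0.1294  0.1607] err 0.0179
```

```bash
sed -i '/^for a,b in zip/,$d' r1.py; cat >> r1.py <<'E'
u=[(out["side"][0],out["scene"][1]),(out["side"][2],out["scene"][3])]
for a,b in u:
    P,e=tri(a,b);q=P-rest(p,0,0,0);print("ring rest:",np.round([q@rx,q@y,q@rz],4),"err",e.round(4))
def ringpts(cm,ori,c0,c):  # visible arc centroid of ring about axis
    a=ori;n1=np.cross(a,[0,1,0]);n1/=np.linalg.norm(n1);n2=np.cross(a,n1);f=np.linspace(0,2*np.pi,120)
    N=np.outer(np.cos(f),n1)+np.outer(np.sin(f),n2);P=c0+c*a+.022*N
    v=((cm["c"]-P)*N).sum(1)>0
    return proj(cm,P[v]).mean(0)
from scipy.optimize import least_squares
g=np.array(s["position"])+[0,0,.019]
def res(v): # v: tilt, lateral tilt, dist of middle along axis from grasp
    t=th+v[0];a=np.cos(t)*Z+np.sin(t)*x+v[1]*y;a/=np.linalg.norm(a);c0=g-v[2]*a
    return np.concatenate([ringpts(cm,a,c0,c)-np.array(o) for cm,k in ((S,0),(C,1)) for c,o in ((.024,u[0][k]),(-.024,u[1][k]))])
r=least_squares(res,[0,0,.07]);print("dtilt deg",np.degrees(r.x[:2]).round(1),"grasp-mid",r.x[2].round(4),r.fun.round(1))
t=th+r.x[0];a=np.cos(t)*Z+np.sin(t)*x+r.x[1]*y;b=g-(r.x[2]+.085)*a-rest(p,0,0,0);print("bottom rest",np.round([b@rx,b@y,b@rz],4))
E
python3 r1.py
```

```text
side [([239.8, 190.8], [49, 20, 3, 2, 4]), ([222.2, 206.6], [32, 35, 2, 4, 5]), ([229.6, 229.6], [34, 56, 11, 8, 24]), ([255.2, 243.0], [64, 71, 3, 5, 13]), ([234.5, 249.3], [36, 74, 18, 10, 34])]
scene [([227.6, 191.5], [18, 37, 22, 10, 39]), ([231.1, 220.4], [25, 68, 13, 6, 19]), ([234.8, 236.5], [27, 83, 16, 7, 26]), ([275.2, 236.6], [74, 85, 4, 4, 12])]
ring rest: [-0.1508  0.0865  0.2153] err 0.0711
ring rest: [ 0.3014 -0.347   0.0241] err 0.0647
dtilt deg [ -1. 101.] grasp-mid 0.0561 [ -3.2  33.6  19.3  -4.    8.9  -3.3 -21.6 -16.4]
bottom rest [ 0.0029 -0.246   0.0355]
```

```bash
sed -i 's/>=4\]/>=15 and c[i][0]+o[0]<250 and st[i,0]+o[0]>0]/g; ' rings.py r1.py; sed -i 's/^u=.*/u=list(zip(out["side"][-2:],out["scene"][-2:]))/' r1.py; python3 r1.py
```

```text
side [([229.6, 229.6], [34, 56, 11, 8, 24]), ([234.5, 249.3], [36, 74, 18, 10, 33])]
scene [([227.3, 191.6], [18, 37, 22, 10, 38]), ([231.1, 220.4], [25, 68, 13, 6, 19]), ([234.8, 236.5], [27, 83, 16, 7, 26])]
ring rest: [-0.0126  0.0067  0.1588] err 0.0011
ring rest: [0.0061 0.0009 0.1071] err 0.0036
dtilt deg [-1.6 -0.3] grasp-mid 0.0413 [-2.7  1.2  0.8 -0.8 -1.   0.5  0.1  0.3]
bottom rest [0.0038 0.0032 0.0503]
```

The fit shows the bottom at 50 mm, sitting on the rail's top edge (bottom centre 4 mm too far back, tilt 25.4°). The canister has slid up about 29 mm in the grip. I'll lift clear, shift to the front and re-measure.

Request:
carry_out:
  motion:
    - {"linear": [0,-0.1,-0.2],"twist": 0,"jaw": 0.4}
    - {"linear": [0,-0.1,-0.2],"twist": 0,"jaw": 0.4}
    - {"linear": [0,-0.1,-0.2],"twist": 0,"jaw": 0.4}
    - {"linear": [0,-0.1,-0.2],"twist": 0,"jaw": 0.4}
    - {"linear": [0,0.12,-0.06],"twist": 0,"jaw": 0.4}
    - {"linear": [0,0.12,-0.06],"twist": 0,"jaw": 0.4}
    - {"linear": [0,0.12,-0.06],"twist": 0,"jaw": 0.4}
    - {"linear": [0,0,0],"twist": 0,"jaw": 0.4}
    - {"linear": [0,0,0],"twist": 0,"jaw": 0.4}

```text
t: 16.85
position: [0.5757, 0.1115, 0.1933]
eef_rot: [-0.636, 0.771, 0.0, -0.0]
wrist_force: [-0.1, -0.2, -4.0]
grip_width: 0.584
```

```bash
python3 st.py; python3 r1.py
```

```text
{'t': 16.85, 'position': [0.5757, 0.1115, 0.1933], 'wrist_force': [-0.0589, -0.1692, -4.0278], 'ft_torque': [0.0102, -0.1687, -0.0528], 'grip_width': 0.5838}
rest coords of grasp -0.0126 0.0009 0.1914 F rest [ 1.81 -0.18 -3.6 ]
side [([230.3, 223.1], [35, 49, 11, 8, 25]), ([236.2, 242.5], [38, 67, 18, 10, 36])]
scene [([227.4, 185.7], [18, 31, 22, 10, 37]), ([232.0, 214.9], [26, 62, 13, 6, 21]), ([236.4, 231.3], [29, 78, 15, 7, 24])]
ring rest: [-0.0202  0.0028  0.173 ] err 0.0019
ring rest: [-0.0048 -0.0031  0.1214] err 0.0035
dtilt deg [-3.2  1.3] grasp-mid 0.0413 [-1.8  0.9  0.5 -0.8 -0.7  0.6 -0.   0.2]
bottom rest [-0.0054 -0.002   0.0654]
```

```bash
sed 's/^r=least_squares(res/r=least_squares(lambda v:res(v)[2:]/' r1.py > r2.py; python3 r2.py | tail -2
```

```text
dtilt deg [-3.2  1.3] grasp-mid 0.0413 [ 0.2 -0.5 -0.4  0.5  0.   0.2]
bottom rest [-0.0051 -0.0018  0.0655]
```

The bottom is now 5 mm clear of the rail, laterally within 2 mm, and 65 mm above the seat. Inserting in stages.

Request:
carry_out:
  motion:
    - {"linear": [0,0.17,0.34],"twist": 0,"jaw": 0.4}
    - {"linear": [0,0.17,0.34],"twist": 0,"jaw": 0.4}
    - {"linear": [0,0.17,0.34],"twist": 0,"jaw": 0.4}
    - {"linear": [0,0,0],"twist": 0,"jaw": 0.4}

```text
t: 17.38
position: [0.5613, 0.1138, 0.1653]
eef_rot: [-0.636, 0.771, 0.001, -0.002]
wrist_force: [-1.2, -0.2, -4.7]
grip_width: 0.585
```

```bash
python3 st.py; python3 r2.py | tail -2
```

```text
{'t': 17.3833, 'position': [0.5613, 0.1138, 0.1653], 'wrist_force': [-1.1847, -0.2014, -4.7491], 'ft_torque': [-0.0027, -0.0612, 0.0372], 'grip_width': 0.5854}
rest coords of grasp -0.013 0.0005 0.1599 F rest [ 1.15 -0.42 -4.74]
dtilt deg [0.8 0.6] grasp-mid 0.0429 [-0.1 -0.6 -0.7  0.6  0.   0.4]
bottom rest [-0.014  -0.0004  0.0344]
```

It's past the rail top with no contact. Continuing.

Request:
carry_out:
  motion:
    - {"linear": [0,0.15,0.31],"twist": 0,"jaw": 0.4}
    - {"linear": [0,0.15,0.31],"twist": 0,"jaw": 0.4}
    - {"linear": [0,0.15,0.31],"twist": 0,"jaw": 0.4}
    - {"linear": [0,0,0],"twist": 0,"jaw": 0.4}
    - {"linear": [0,0,0],"twist": 0,"jaw": 0.4}
  grip_force: 25

```text
t: 17.9
position: [0.5519, 0.116, 0.144]
eef_rot: [-0.636, 0.771, 0.0, -0.001]
wrist_force: [0.8, 0.4, -4.4]
grip_width: 0.588
```

```bash
python3 st.py; python3 r2.py | tail -2
```

```text
{'t': 17.9, 'position': [0.5519, 0.116, 0.144], 'wrist_force': [0.8133, 0.3535, -4.4439], 'ft_torque': [0.0117, -0.0167, -0.0122], 'grip_width': 0.5876}
rest coords of grasp -0.0118 0.0009 0.1365 F rest [ 2.67  0.5  -3.63]
dtilt deg [-6.3  0.5] grasp-mid 0.0419 [ 0.2 -0.7 -0.9  0.8 -0.2  0.2]
bottom rest [0.0025 0.0001 0.0116]
```

Request:
carry_out:
  motion:
    - {"linear": [0,0.07,0.14],"twist": 0,"jaw": 0.4}
    - {"linear": [0,0.07,0.14],"twist": 0,"jaw": 0.4}
    - {"linear": [0,0,0],"twist": 0,"jaw": 0.4}
    - {"linear": [0,0.04,0.07],"twist": 0,"jaw": 0.4}
    - {"linear": [0,0,0],"twist": 0,"jaw": 0.4}

```text
t: 18.42
position: [0.5481, 0.1169, 0.1358]
eef_rot: [-0.636, 0.772, -0.0, 0.0]
wrist_force: [0.2, 0.4, -3.4]
grip_width: 0.588
```

```bash
python3 st.py; python3 r2.py | tail -2
```

```text
{'t': 18.4167, 'position': [0.5481, 0.1169, 0.1358], 'wrist_force': [0.1515, 0.4004, -3.4354], 'ft_torque': [-0.0096, -0.0435, -0.0166], 'grip_width': 0.588}
rest coords of grasp -0.0116 0.0011 0.1274 F rest [ 1.63  0.42 -3.03]
dtilt deg [-5.2  0.5] grasp-mid 0.0411 [ 0.1 -0.5 -0.9  0.5  0.   0.2]
bottom rest [-0.0003  0.0001  0.002 ]
```

Request:
carry_out:
  motion:
    - {"linear": [0,0.03,0.07],"twist": 0,"jaw": 0.4}
    - {"linear": [0,0.03,0.07],"twist": 0,"jaw": 0.4}
    - {"linear": [0,0,0],"twist": 0,"jaw": 0.4}
    - {"linear": [0,0,0],"twist": 0,"jaw": 0.4}
  grip_force: 12

```text
t: 18.85
position: [0.5487, 0.1173, 0.1338]
eef_rot: [-0.636, 0.772, -0.001, 0.002]
wrist_force: [4.4, -1.1, 5.7]
grip_width: 0.591
```

```bash
python3 st.py; python3 r2.py | tail -2
```

```text
{'t': 18.85, 'position': [0.5487, 0.1173, 0.1338], 'wrist_force': [4.3874, -1.0579, 5.6568], 'ft_torque': [-0.2443, -0.7712, -0.0172], 'grip_width': 0.5905}
rest coords of grasp -0.0102 0.0016 0.1259 F rest [ 1.45 -0.22  7.09]
dtilt deg [-3.8 -3.2] grasp-mid 0.0399 [ 0.  -0.3 -1.   0.4  0.1  0.1]
bottom rest [-0.0019  0.0086  0.0013]
```

It's seated (7 N on the seat). Now leaning it back onto the rail with a light grip.

Request:
carry_out:
  motion:
    - {"linear": [0,-0.1,0.03],"twist": 0,"jaw": 0.4}
    - {"linear": [0,-0.1,0.05],"twist": 0,"jaw": 0.4}
    - {"linear": [0,-0.1,0.05],"twist": 0,"jaw": 0.4}
    - {"linear": [0,-0.1,0.05],"twist": 0,"jaw": 0.4}
    - {"linear": [0,0,0],"twist": 0,"jaw": 0.4}
    - {"linear": [0,0,0],"twist": 0,"jaw": 0.4}
  grip_force: 7

```text
t: 19.45
position: [0.5572, 0.1153, 0.1282]
eef_rot: [-0.636, 0.772, -0.0, 0.0]
wrist_force: [1.8, -0.1, 4.6]
grip_width: 0.594
```

```bash
python3 st.py; python3 r2.py | tail -2
```

```text
{'t': 19.45, 'position': [0.5572, 0.1153, 0.1282], 'wrist_force': [1.7911, -0.0636, 4.5864], 'ft_torque': [-0.1008, -0.2609, -0.0156], 'grip_width': 0.594}
rest coords of grasp 0.0001 0.0012 0.1248 F rest [-0.5   0.27  4.89]
dtilt deg [-0.5 -1.1] grasp-mid 0.0385 [-0.  -0.3 -0.5  0.3  0.   0.2]
bottom rest [0.0012 0.0035 0.0013]
```

Tilt and position match the rest. A small nudge onto the rail, then release gently in stages.

Request:
carry_out:
  motion:
    - {"linear": [0,-0.06,0],"twist": 0,"jaw": 0.4}
    - {"linear": [0,0,0],"twist": 0,"jaw": 0.4}
    - {"linear": [0,0,0],"twist": 0,"jaw": 0.62}
    - {"linear": [0,0,0],"twist": 0,"jaw": 0.65}
    - {"linear": [0,0,0],"twist": 0,"jaw": 0.7}
    - {"linear": [0,0,0],"twist": 0,"jaw": 0.8}
    - {"linear": [0,0,0],"twist": 0,"jaw": 0.9}
    - {"linear": [0,0,0],"twist": 0,"jaw": 0.9}
    - {"linear": [0,0,0],"twist": 0,"jaw": 0.9}

```text
t: 20.3
position: [0.5579, 0.115, 0.1279]
eef_rot: [-0.636, 0.772, -0.0, -0.0]
wrist_force: [0.0, 0.6, 0.5]
grip_width: 0.9
```

```bash
python3 st.py; python3 r2.py | tail -2
```

```text
{'t': 20.3, 'position': [0.5579, 0.115, 0.1279], 'wrist_force': [0.0165, 0.6463, 0.4769], 'ft_torque': [0.0537, 0.0499, 0.0501], 'grip_width': 0.8995}
rest coords of grasp 0.0009 0.001 0.125 F rest [-0.31  0.64  0.38]
dtilt deg [-2.3  1.5] grasp-mid 0.0405 [-0.  -0.5 -0.4  0.4 -0.2  0.3]
bottom rest [ 0.006  -0.0022 -0.0005]
```

The canister stands by itself with no force on the tool. Retreat straight up, then move to the front viewing spot.

Request:
carry_out:
  motion:
    - {"linear": [0,0,-0.3],"twist": 0,"jaw": 0.9}
    - {"linear": [0,0,-0.7],"twist": 0,"jaw": 0.9}
    - {"linear": [0,0,-1],"twist": 0,"jaw": 0.9}
    - {"linear": [0,0,-1],"twist": 0,"jaw": 0.9}
    - {"linear": [0,0,-1],"twist": 0,"jaw": 0.9}
    - {"linear": [0,0,-1],"twist": 0,"jaw": 0.9}
    - {"linear": [0,0,-1],"twist": 0,"jaw": 0.9}
    - {"linear": [0,0,-1],"twist": 0,"jaw": 0.9}
    - {"linear": [0,0.9,0],"twist": 0,"jaw": 0}
    - {"linear": [0,0.9,0],"twist": 0,"jaw": 0}
    - {"linear": [0,0.9,0],"twist": 0,"jaw": 0}
    - {"linear": [0,0.9,0],"twist": 0,"jaw": 0}

```text
t: 21.4
position: [0.4685, 0.1322, 0.3035]
eef_rot: [-0.636, 0.772, -0.0, 0.0]
wrist_force: [0.5, -0.3, 0.4]
grip_width: 0.638
```

Request:
carry_out:
  motion:
    - {"linear": [-0.6,0.3,0],"twist": 0,"jaw": 0}
    - {"linear": [-0.6,0,0],"twist": 0,"jaw": 0}
    - {"linear": [-0.6,0,0],"twist": 0,"jaw": 0}
    - {"linear": [-0.6,0,0],"twist": 0,"jaw": 0}
    - {"linear": [0,0,0],"twist": 0,"jaw": 0}
    - {"linear": [0,0,0],"twist": 0,"jaw": 0}

```text
t: 21.9
position: [0.4735, 0.1927, 0.3033]
eef_rot: [-0.637, 0.771, -0.0, 0.0]
wrist_force: [-0.7, -0.1, -0.2]
grip_width: 0.201
```

```bash
cat > kp.py <<'E'
from m import *
p=[.5012,.1247,-.1879];x,y,rz,rx=ax(p[2]);O=rest(p,0,0,0)
def onplane(C,u,c):
    r=ray(C,u);t=(c-(C["c"]-O)@rz)/(r@rz);q=C["c"]+t*r-O;return np.round([q@rx,q@y,q@rz],4)
def blue(C,roi=None):
    im=C["img"].astype(int);m=((im[:,:,0]-im[:,:,2]>70)&(im[:,:,0]-im[:,:,1]>40)).astype(np.uint8)
    n,l,st,c=cv2.connectedComponentsWithStats(m);i=1+np.argmax(st[1:,4]);return l==i,st[i],c[i]
E
cat > k1.py <<'E'
from kp import *
s=env.observe();print(s["t"],np.round(s["position"],4),s["grip_width"])
N=cam("wrist")
for nm,C in (("w5",W),("now",N)):
    m,st,c=blue(C);print(nm,st,c.round(1))
    v,u=np.nonzero(m);q=np.array([onplane(C,(a,b),.037) for a,b in zip(u,v)])
    d=q[:,:2];h=np.array([-.0395,.037]);far=d[np.argsort(d@[-1,0])[-12:]].mean(0)
    print(" bounds a",d[:,0].min(),d[:,0].max(),"b",d[:,1].min(),d[:,1].max(),"far",far.round(4))
    pts=d[(d[:,0]>-.1)&(d[:,0]<-.055)];k=np.polyfit(pts[:,0],pts[:,1],1);print(" arm line b=",k.round(4))
cv2.imwrite("pics/w8.png",N["img"])
E
python3 k1.py; python3 r2.py | tail -2
```

```text
21.9 [0.4735 0.1927 0.3033] 0.20101441669572276
w5 [216 149  18  74 432] [224.7 187.9]
 bounds a -0.1155 -0.0279 b 0.0325 0.0497 far [-0.1144  0.0403]
 arm line b= [-0.0367  0.0376]
now [290 160  12  75 373] [294.8 196.3]
 bounds a -0.1142 -0.0288 b 0.0323 0.0458 far [-0.1128  0.0439]
 arm line b= [-0.0477  0.0363]
dtilt deg [-40.5   9.9] grasp-mid 0.1828 [ 1.  -2.3  1.6  3.7 -2.9 -0.8]
bottom rest [0.0086 0.0146 0.0331]
```

The keeper is open about 1.62 rad, with its hinge at rest (−0.037, 0.038). I'll compute the sweep waypoints in tool units.

```bash
cat > way.py <<'E'
from kp import *
s=env.observe();T=R.from_quat(s["eef_rot"]).as_matrix();P=np.array(s["position"])
def go(a,b,c):
    global P
    Q=O+a*rx+b*y+c*rz;d=T.T@(Q-P)/.025;print((a,b,c),"world",Q.round(3),"units",d.round(2),"rad",np.hypot(*Q[:2]).round(3));P=Q
E
cat way.py - > k2.py <<'E'
print("red bottle",hit(W,np.array((182,285))*.7,.045),"violet",hit(W,np.array((152,230))*.7,.045))
Q=O-.105*rx+.073*y+.036*rz
for w in [(-.105-.15*-.0,.073,.036)]: 
    print("above: same xy, z now"); d=T.T@(Q-P)/.025;print(d.round(2),Q.round(3)); P=Q
for w in [(-.106,.0615,.036),(-.111,.0353,.036),(-.1059,.0084,.036),(-.0882,-.0164,.036),(-.059,-.032,.036)]: go(*w)
E
python3 k2.py
```

```text
red bottle [0.4602821  0.31818004 0.045     ] violet [0.51585071 0.33155205 0.045     ]
above: same xy, z now
[-0.48  1.5   7.49] [0.439 0.211 0.116]
(-0.106, 0.0615, 0.036) world [0.436 0.2   0.116] units [ 0.46  0.03 -0.02] rad 0.48
(-0.111, 0.0353, 0.036) world [0.427 0.175 0.118] units [ 1.05  0.17 -0.09] rad 0.461
(-0.1059, 0.0084, 0.036) world [0.426 0.148 0.116] units [ 1.08 -0.19  0.09] rad 0.451
(-0.0882, -0.0164, 0.036) world [0.437 0.12  0.108] units [ 0.99 -0.63  0.32] rad 0.453
(-0.059, -0.032, 0.036) world [0.46  0.1   0.095] units [ 0.62 -1.04  0.53] rad 0.47
```

Request:
carry_out:
  motion:
    - {"linear": [-0.24,0.75,0],"twist": 0,"jaw": 0}
    - {"linear": [-0.24,0.75,0],"twist": 0,"jaw": 0}
    - {"linear": [0,0,0.9],"twist": 0,"jaw": 0}
    - {"linear": [0,0,0.9],"twist": 0,"jaw": 0}
    - {"linear": [0,0,0.9],"twist": 0,"jaw": 0}
    - {"linear": [0,0,0.9],"twist": 0,"jaw": 0}
    - {"linear": [0,0,0.9],"twist": 0,"jaw": 0}
    - {"linear": [0,0,0.9],"twist": 0,"jaw": 0}
    - {"linear": [0,0,0.9],"twist": 0,"jaw": 0}
    - {"linear": [0,0,0.9],"twist": 0,"jaw": 0}
    - {"linear": [0,0,0.29],"twist": 0,"jaw": 0}
    - {"linear": [0,0,0],"twist": 0,"jaw": 0}

```text
t: 23.05
position: [0.4382, 0.2105, 0.1144]
eef_rot: [-0.636, 0.772, 0.0, -0.001]
wrist_force: [-0.5, -0.9, -0.2]
grip_width: 0.002
```

Request:
carry_out:
  motion:
    - {"linear": [0.23,0.02,0],"twist": 0,"jaw": 0}
    - {"linear": [0.23,0.02,0],"twist": 0,"jaw": 0}
    - {"linear": [0.35,0.06,-0.03],"twist": 0,"jaw": 0}
    - {"linear": [0.35,0.06,-0.03],"twist": 0,"jaw": 0}
    - {"linear": [0.35,0.06,-0.03],"twist": 0,"jaw": 0}
    - {"linear": [0,0,0],"twist": 0,"jaw": 0}

```text
t: 23.55
position: [0.4259, 0.1739, 0.1184]
eef_rot: [-0.636, 0.772, -0.0, 0.0]
wrist_force: [1.2, -0.4, 0.2]
grip_width: 0.007
```

```bash
python3 st.py; cat > k3.py <<'E'
from kp import *
for n in ("side","scene"):
    C=cam(n);m,st,c=blue(C);print(n,st,c.round(1))
    print("  pred pin (phi 1.62,1.2,.8,.4,0):",[proj(C,O+(-.037-.074*np.sin(f))*rx+(.038-.074*np.cos(f))*y+.0405*rz)[0].round(1).tolist() for f in (1.62,1.2,.8,.4,0)])
E
python3 k3.py
```

```text
{'t': 23.55, 'position': [0.4259, 0.1739, 0.1184], 'wrist_force': [1.1861, -0.3712, 0.2375], 'ft_torque': [0.0005, -0.0067, -0.0108], 'grip_width': 0.0072}
rest coords of grasp -0.1201 0.0343 0.0526 F rest [ 0.99 -0.14  0.77]
side [251 273  18   9  74] [258.9 276.7]
  pred pin (phi 1.62,1.2,.8,.4,0): [[277.2, 273.3], [281.1, 266.6], [280.0, 262.3], [274.8, 260.6], [266.5, 261.4]]
scene [238 262  14   6  45] [243.9 264.2]
  pred pin (phi 1.62,1.2,.8,.4,0): [[253.3, 264.6], [261.0, 260.3], [264.6, 257.0], [264.1, 254.8], [260.0, 254.0]]
```

Request:
carry_out:
  motion:
    - {"linear": [0.36,-0.06,0.03],"twist": 0,"jaw": 0}
    - {"linear": [0.36,-0.06,0.03],"twist": 0,"jaw": 0}
    - {"linear": [0.36,-0.07,0.03],"twist": 0,"jaw": 0}
    - {"linear": [0.33,-0.21,0.11],"twist": 0,"jaw": 0}
    - {"linear": [0.33,-0.21,0.11],"twist": 0,"jaw": 0}
    - {"linear": [0.33,-0.21,0.1],"twist": 0,"jaw": 0}
    - {"linear": [0.2,-0.26,0.13],"twist": 0,"jaw": 0}
    - {"linear": [0.2,-0.26,0.13],"twist": 0,"jaw": 0}
    - {"linear": [0.2,-0.26,0.13],"twist": 0,"jaw": 0}
    - {"linear": [0,0,0],"twist": 0,"jaw": 0}

```text
t: 24.48
position: [0.4539, 0.1013, 0.0973]
eef_rot: [-0.636, 0.772, 0.0, -0.0]
wrist_force: [-0.1, 0.4, -0.8]
grip_width: 0.007
```

```bash
python3 st.py; python3 k3.py
```

```text
{'t': 24.4833, 'position': [0.4539, 0.1013, 0.0973], 'wrist_force': [-0.1429, 0.3883, -0.8337], 'ft_torque': [0.0627, 0.0358, -0.0172], 'grip_width': 0.007}
rest coords of grasp -0.0739 -0.0318 0.0524 F rest [ 0.19  0.35 -0.84]
side [251 263  21  19  89] [260. 272.]
  pred pin (phi 1.62,1.2,.8,.4,0): [[277.2, 273.3], [281.1, 266.6], [280.0, 262.3], [274.8, 260.6], [266.5, 261.4]]
scene [238 255  25  13  88] [249.3 260.5]
  pred pin (phi 1.62,1.2,.8,.4,0): [[253.3, 264.6], [261.0, 260.3], [264.6, 257.0], [264.1, 254.8], [260.0, 254.0]]
```

It's nearly shut. I'll press towards the stop in small steps until a force shows.

Request:
carry_out:
  motion:
    - {"linear": [0,-0.11,0.05],"twist": 0,"jaw": 0}
    - {"linear": [0,-0.11,0.05],"twist": 0,"jaw": 0}
    - {"linear": [0,-0.07,0.03],"twist": 0,"jaw": 0}
    - {"linear": [0,0,0],"twist": 0,"jaw": 0}

```text
t: 24.92
position: [0.4605, 0.101, 0.0946]
eef_rot: [-0.636, 0.771, -0.0, 0.0]
wrist_force: [-0.2, -0.1, -0.5]
grip_width: 0.007
```

```bash
python3 st.py; python3 k3.py | grep -v pred
```

```text
{'t': 24.9167, 'position': [0.4605, 0.101, 0.0946], 'wrist_force': [-0.2314, -0.104, -0.4629], 'ft_torque': [0.0477, 0.0412, 0.0167], 'grip_width': 0.0072}
rest coords of grasp -0.0669 -0.0309 0.053 F rest [ 0.02 -0.15 -0.51]
side [251 264  16  18  75] [258.2 272.9]
scene [238 255  24  13  82] [248.7 260.5]
```

Request:
carry_out:
  motion:
    - {"linear": [0,-0.11,0.05],"twist": 0,"jaw": 0}
    - {"linear": [0,-0.07,0.03],"twist": 0,"jaw": 0}
    - {"linear": [0,0,0],"twist": 0,"jaw": 0}

```text
t: 25.27
position: [0.463, 0.1001, 0.0924]
eef_rot: [-0.636, 0.772, 0.001, -0.002]
wrist_force: [-15.4, 4.4, 15.9]
grip_width: 0.007
```

```bash
python3 st.py; python3 k3.py | grep -v pred
```

```text
{'t': 25.2667, 'position': [0.463, 0.1001, 0.0924], 'wrist_force': [-15.3702, 4.4296, 15.8509], 'ft_torque': [0.7109, 2.4997, -0.0481], 'grip_width': 0.0068}
rest coords of grasp -0.0636 -0.0314 0.0522 F rest [-21.39   1.48   6.89]
side [251 264  17  18  77] [258.3 272.7]
scene [238 255  24  13  85] [248.6 260.5]
```

Firm stop reached at the shut position (21 N along +x of the rest). Back off to the front and up, then check.

Request:
carry_out:
  motion:
    - {"linear": [0,0.3,-0.15],"twist": 0,"jaw": 0}
    - {"linear": [0,0.6,-0.3],"twist": 0,"jaw": 0}
    - {"linear": [0,0.2,-1],"twist": 0,"jaw": 0}
    - {"linear": [0,0,-1],"twist": 0,"jaw": 0}
    - {"linear": [0,0,-1],"twist": 0,"jaw": 0}
    - {"linear": [0,0,-1],"twist": 0,"jaw": 0}
    - {"linear": [0,0,-1],"twist": 0,"jaw": 0}
    - {"linear": [0,0,-1],"twist": 0,"jaw": 0}
    - {"linear": [0,0,-1],"twist": 0,"jaw": 0}
    - {"linear": [0,0,-1],"twist": 0,"jaw": 0}
    - {"linear": [0,0,0],"twist": 0,"jaw": 0}
    - {"linear": [0,0,0],"twist": 0,"jaw": 0}

```text
t: 26.37
position: [0.4382, 0.1053, 0.3051]
eef_rot: [-0.636, 0.772, -0.001, 0.001]
wrist_force: [0.6, -0.3, -0.2]
grip_width: 0.008
```

```bash
python3 st.py; python3 k3.py; python3 - <<'E'
from kp import *
S=cam("side");N=cam("wrist");C=cam("scene")
m,st,c=blue(N);v,u=np.nonzero(m);q=np.array([onplane(N,(a,b),.037) for a,b in zip(u,v)]);print("wrist blue a",q[:,0].min(),q[:,0].max(),"b",q[:,1].min(),q[:,1].max(),"slope a(b)",np.polyfit(q[:,1],q[:,0],1).round(3))
im=np.zeros((600,800,3),np.uint8)
im[:300,:400]=cv2.resize(S["img"][215:305,190:310],(400,300),interpolation=cv2.INTER_CUBIC)
im[:300,400:]=cv2.resize(C["img"][195:285,200:320],(400,300),interpolation=cv2.INTER_CUBIC)
im[300:,:400]=cv2.resize(N["img"],(400,300));cv2.imwrite("pics/w9.png",im)
E
```

```text
{'t': 26.3667, 'position': [0.4382, 0.1053, 0.3051], 'wrist_force': [0.5592, -0.2776, -0.1645], 'ft_torque': [0.0406, 0.0649, 0.0108], 'grip_width': 0.0082}
rest coords of grasp -0.1827 -0.0308 0.2302 F rest [ 0.61 -0.17  0.13]
side [251 256  19  26 107] [260.9 268.5]
  pred pin (phi 1.62,1.2,.8,.4,0): [[277.2, 273.3], [281.1, 266.6], [280.0, 262.3], [274.8, 260.6], [266.5, 261.4]]
scene [238 249  25  19 109] [251.5 258.4]
  pred pin (phi 1.62,1.2,.8,.4,0): [[253.3, 264.6], [261.0, 260.3], [264.6, 257.0], [264.1, 254.8], [260.0, 254.0]]
wrist blue a -0.0436 -0.0233 b -0.0413 0.0446 slope a(b) [-0.037 -0.035]
```

View pics/w9.png

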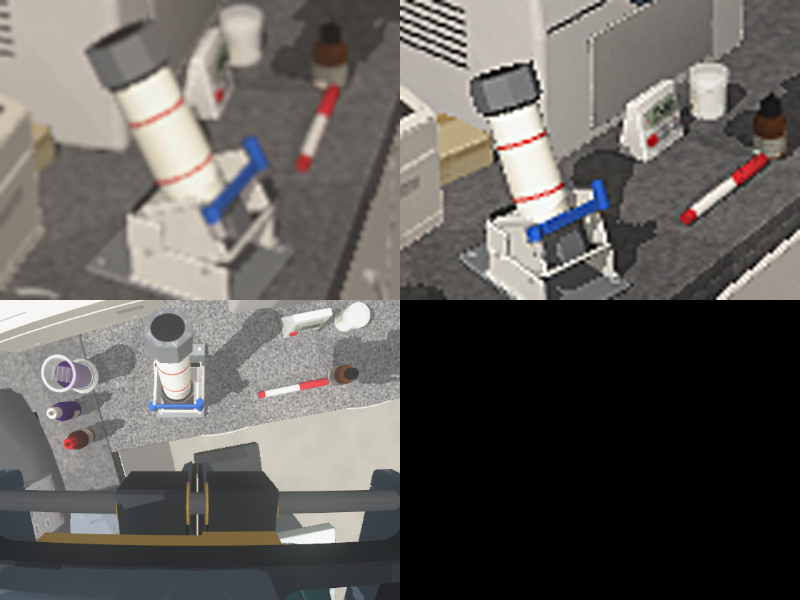

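The last views show the canister leaning in the cradle and the keeper square across the front, from (208,212) to (256,150) in the side part. The bystanders are where they were. Handing in.

```bash
python3 -c "
from rig import env
print(env.finish_job(), env.observe()['t'])"
```

```text
the job is handed in; nothing more can be done
the job is handed in; nothing more can be done
```

The canister is standing loaded end down in the rest by itself, and the blue keeper is shut across the front. The job was handed in at about 26 s.

- **Finding the load:** I lifted the canister by the middle. The moment at the wrist (0.137 N·m at 4.1 N) put the load about 33 mm off centre, towards the −y end. I then gripped the light cap, pivoted the canister up on its loaded end and carried it over at about 27° tilt.
- **Placing:** On the first insertion the bottom caught on the rail's top edge. The wrist force reached about 32 N and the canister slid about 29 mm up in the grip, but it was not dropped. I lifted it, moved it forward, re-measured and seated it; it stayed in place when I let go.
- **Closing the keeper:** I pushed it until it met its stop, at about 21 N.
- **Last checks:** The final pictures show the canister leaning on the rail with the keeper in front of it, the gripper clear, and the bystanders in view unmoved.
    - **Keeper angle:** The fitted keeper line was about 0.04 rad off square. I put that down to measurement bias from the pin, since it had met a firm stop.
    - **Canister tilt:** My ring-based tilt estimates varied by 2–4°. With the canister free in the rest, the last estimate was about 2° short of 27°.

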